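Load the sloping spice rack and close its retaining bar

TASK

Load the spice rack: pull its retaining bar right out by the black knob, lay the red and the green tin flat in the slots with the dots of their own colours, each with its black button facing up out of the rack and at the high end like the blue one already there, then push the bar fully home over the tins' plain ends. Leave everything else on the counter where it is.

Things in the scene. Friction and masses are not known exactly. Their poses are not given: they have to be found in the camera images.
- red_tin: red spice tin, 74 (x) x 44 (y) x 32 (z) mm, about 0.13 kg; origin at the middle of the tin; its round black button (18 mm diameter, 8 mm tall) stands on the +z face near the +x end. It starts lying on the counter, button up, its button end pointing away from the robot give or take 90 degrees; it may be at either of two places on the counter
- red_button (a point): middle of the red tin's button: 22 mm along +x and 24 mm along +z from the tin's origin
- green_tin: green spice tin, 74 (x) x 44 (y) x 32 (z) mm, about 0.13 kg; origin at the middle of the tin; its round black button (18 mm diameter, 8 mm tall) stands on the +z face near the +x end. It starts standing on its plain end (x up) with the buttoned face turned roughly towards the robot; it may be at either of two places on the counter
- green_button (a point): middle of the green tin's button: 22 mm along +x and 24 mm along +z from the tin's origin
- bed: white plate of the fixed spice rack, rising 28 degrees away from the robot; the rack is turned up to 12 degrees. Origin mid plate, on its upper face, 45 mm over the counter; x up the slope, y left across it, z square out of it. Plate x -62 to +70, y -136 to +136 mm. Three slots along x, side by side, dots at the high end; a blue tin is fixed in the middle one as it should lie
- slot_red (a point): middle of the red-dot slot, on the plate at bed x 0, y +75 mm. Slot 51 mm wide between ribs 4 mm thick and 5 mm high; 81 mm long between a lower stop 10 mm high and an upper stop 8 mm high. A seated tin lies along the slope, its middle 16 mm over the plate
- slot_green (a point): middle of the green-dot slot, on the plate at bed x 0, y -75 mm. Slot 51 mm wide between ribs 4 mm thick and 5 mm high; 81 mm long between a lower stop 10 mm high and an upper stop 8 mm high. A seated tin lies along the slope, its middle 16 mm over the plate
- gate (a joint): slide of the retaining bar: 0 fully home, 0.030 m fully out (down the slope, bed -x). Ball detents at home, half way and out, up to 10 N to pass; it stays where left. Bar spans the rack, 15 x 6 mm, underside 35 mm over the plate (3 mm over a seated tin, lower than a button top); covers bed x -42 to -27 mm home, -72 to -57 out; end posts at y +-127
- gate_knob (a point): grip point of the bar's black knob, which stands square to the plate on the bar's middle: 16 mm diameter shank, from 41 to 75 mm above the plate, grip point 58 mm above the plate, at bed x -50 mm when home, y 0; head and foot 20 mm diameter
- jar_lid: brass jar lid lying flat, 70 mm diameter, 12 mm high, origin at the centre of its underside. To be left alone
- canister: steel canister with a blue band and a black press-button lid, 78 mm diameter, 134 mm tall, origin at the centre of its underside. To be left alone
- shaker: glass shaker with a steel cap, 60 mm diameter, 99 mm tall, origin at the centre of its underside. To be left alone
- brush: orange silicone brush lying flat, 175 mm long along its x axis (head at +x), 34 mm wide, 24 mm high, origin under its middle. To be left alone
- spatula: steel flat spatula lying flat, 290 mm long along its x axis, blade under 90 mm wide, less than 35 mm high, origin under its middle. To be left alone
- bowl: white bowl, 80 mm diameter, 38 mm tall, origin at the centre of its underside. To be left alone
Not all that is in view belongs to the job. Several things look just like the green_tin: the one meant starts farthest to the robot's right. Several things have the shape of the red_tin; the one meant has the colours described above.

How it is judged (in metres and radians):
On the way, in this order (a step that is already met when the one before it is completed fails the run):
1. the retaining bar is pulled out (value of joint gate above 0.026 m), for 0.2 s.
2. with the bar still out, both tins lie in their own slots, button up and at the high end, let go (x of red_tin in the frame of bed between -0.007 and 0.007 m and y of red_tin in the frame of bed between 0.069 and 0.081 m and z of red_tin in the frame of bed between 0.011 and 0.02 m and x of red_button in the frame of bed between 0.013 and 0.031 m and z of red_button in the frame of bed between 0.034 and 0.046 m and angle between the x axis of each of red_tin, green_tin and the x axis of bed, either way round below 0.14 rad and angle between the z axis of each of red_tin, green_tin and the z axis of bed, either way round below 0.1 rad and x of green_tin in the frame of bed between -0.007 and 0.007 m and y of green_tin in the frame of bed between -0.081 and -0.069 m and z of green_tin in the frame of bed between 0.011 and 0.02 m and x of green_button in the frame of bed between 0.013 and 0.031 m and z of green_button in the frame of bed between 0.034 and 0.046 m and contact force between the fingers and red_tin below 0.1 N and contact force between the fingers and green_tin below 0.1 N and value of joint gate above 0.022 m), for 0.2 s.
At the end, for the whole second after the job is handed in: Each tin at rest flat in the slot of its colour (middle within 7 mm along and 6 mm across the slot, height 11 to 20 mm over the plate, within 8 degrees of straight and 6 degrees of flat), button up and at the high end; bar within 3 mm of fully home (x of red_tin in the frame of bed between -0.007 and 0.007 m and y of red_tin in the frame of bed between 0.069 and 0.081 m and z of red_tin in the frame of bed between 0.011 and 0.02 m and x of red_button in the frame of bed between 0.013 and 0.031 m and z of red_button in the frame of bed between 0.034 and 0.046 m and angle between the x axis of each of red_tin, green_tin and the x axis of bed, either way round below 0.14 rad and angle between the z axis of each of red_tin, green_tin and the z axis of bed, either way round below 0.1 rad and x of green_tin in the frame of bed between -0.007 and 0.007 m and y of green_tin in the frame of bed between -0.081 and -0.069 m and z of green_tin in the frame of bed between 0.011 and 0.02 m and x of green_button in the frame of bed between 0.013 and 0.031 m and z of green_button in the frame of bed between 0.034 and 0.046 m and linear speed of each of red_tin, green_tin below 0.02 m/s and value of joint gate below 0.003 m); the robot touches nothing.
It fails at once if the canister, shaker, brush, spatula, bowl or jar lid is moved by more than 25 mm (distance of any of jar_lid, canister, shaker, brush, spatula, bowl from where it was at the start of the episode above 0.025 m).
It also fails if it takes over 72 s, if anything falls off the work surface, if the arm or the gripper's body presses on something with over 40 N, if the wrist force passes 120 N, or if a joint passes its speed limit or range.

ROBOT

A 6-joint arm with a two-finger parallel gripper is mounted at the origin on the work surface. World frame = base frame: x ahead of the robot, y to its left, z up, the work surface at z = 0. Lengths are in mm, angles in rad, forces in N, time in s.
With the tool pointing down it reaches from about 200 to 875 mm from the base axis. Payload 3.4 kg.
Tool frame: the origin (TCP) lies at the very end of the fingers, on their centre line; the grasp point (between the pads) lies 19 mm behind it; z points along the fingers, y is the line along which they close (so a half turn about z gives the same grasp; the last joint's range is limited). The gripper opens to 94 mm and grips with 3 to 60 N. Pads are 16 mm wide; open, the fingers measure 119 mm over their backs; the gripper's body (75 mm by 177 mm) begins 78 mm behind the grasp point.
Start: joints at [1.17, 0.276, 1.505, -0, 1.361, -0.121], TCP at [158.811, 552.67, 205.493] pointing down, gripper open.
Joint ranges: [-2.89, 2.89], [-0.75, 2.08], [0.22, 2.7], [-1.18, 4.32], [0.11, 2.71], [-2.7, 2.7]. Speed limits (rad/s): [2.57, 2.57, 3.14, 3.14, 3.14, 3.14].

INTERFACE

Orientations are given as a rotation vector (axis times angle).
In Python, from workcell import * gives the robot as it stands. The module is installed in compiled form; this text tells all that it offers.
- The arm moves only by the tool play_rows, never from a script. Its argument "moves" is a list of rows, each a list of 3 entries, a list of its own where there are three numbers: the shift along the tool's x, y, z in mm, then the turn, a rotation vector about the tool's x, y, z in rad, then the closure, from -1 (fully open) to 1 (shut). In form: [[[tx, ty, tz], [rx, ry, rz], fingers], ...]. A call has 1 to 5 rows; each row shifts and turns the commanded pose from where the row before left it, along the tool's axes as they then stand; what a row does not reach is not made up. A row lasts 1/10 s, in which the tool goes at most 50 mm and 8.59 degrees, less where a joint would pass 70% of its speed; a pose out of reach is approached as far as the arm can. A call is refused whole if a number of a shift passes 50 or a number of a turn 0.15, either way. A call with a gripper value outside its range is refused whole. The fingers move at their own pace and stop on an object; "squeeze" is the grip in N (left out, the last holds). Time passes only in rows, so rows that do not move let the fingers close. It gives the time, the measured TCP pose, the force, the opening and the grip force at its end, in the units of the state.
- sense(): the state, without advancing time (a new reading comes with each control period).
- read_camera(name): name is "side" or "top" or "wrist"; returns a dict with "frame" (400x640x3 uint8, blue, green, red), "fx", "fy", "cx", "cy" (pixels), "D" ([k1, k2, p1, p2, k3] as OpenCV has them; the pictures are not rectified), "rvec" (rotation vector, rad) and "tvec" (3), from world to camera coordinates, as OpenCV has them; the wrist camera has in their place "tool_from_camera" (4x4, takes a point from camera to tool coordinates, whose origin is the TCP and whose axes are the flange's). Camera axes: x right, y down, z forward; pixel columns grow to the right and rows downward; lengths in mm; the calibration is good to about 2 mm. A picture is of the moment at which its call begins: read the wrist's pose just before it. There is no depth.
- hand_in(): hands the job in; it is judged then, once.
Trained networks look in a picture, given as the dict that the camera call returned (one of the last four; its "shot" number tells which), for a name from the list of things; names that differ only in an ending like _2 or _b are one class to them, and where a whole thing is asked for, a point or a joint stands for the part that bears it (a point fixed in the world has none). Each returns a list of dicts, best first, with "confidence" (0 to 1); they miss things now and then, are a little off and sometimes report something else, mostly with a low value. They report only what shows in the picture. A call takes as long as a camera call. They do not tell look-alikes from the thing itself.
- search_frame(picture, label): "at" ([column, row] as shares, 0 to 1, of the picture: columns of its width, rows of its height, amid what is visible of it).
- cut_out(picture, label): "region" (400x640 bool, what is visible of it) and "at" ([column, row] as shares, 0 to 1, of the picture: columns of its width, rows of its height, amid what is visible of it).
The state is a dict: "t": time; "joints": joint angles; "dq": joint speeds; "joint_torque": joint torques, N m; "tcp_pos": TCP position; "eef_rot": TCP orientation; "contact_force": force on the tool from outside, world axes, zero at the start; "torque": the same for the moment, N m; "grip_width": finger opening in mm; "finger_force": force on a finger pad.
Only numpy, scipy, OpenCV 4.12 (cv2) and the standard library are available. Lean on these libraries where they do the work, as an engineer would, in place of code of your own. Each camera call takes 0.05 s, during which the arm holds its last target. There are 200 camera calls.

## Working session

There is one attempt and no reset: what is moved stays moved. The work goes in short steps, Python scripts to look and compute and a tool call to move; the robot and the scene stay as the last step left them, time stands still between calls to the robot, and variables do not carry over. Pictures are saved under pics/ and viewed, at most 10 in all, crops included, and the job is handed in when it is done.

Besides the shell and the picture viewer there is one more tool, called by a JSON object that holds its "fn" and its "kwargs", one argument or row to a line. play_rows: Moves the arm, as the interface text tells. Its arguments: {"type":"object","properties":{"moves":{"type":"array","items":{"type":"array"}},"squeeze":{"type":"number"}},"required":["moves"]}

```bash
mkdir -p pics; ls
python3 - <<'E'
from workcell import *
import cv2
print(sense())
for n in("top","side"):
    p=read_camera(n); cv2.imwrite(f"pics/{n}0.png",p["frame"]); print({k:v for k,v in p.items() if k!="frame"})
    for l in("red_tin","green_tin","red_button","green_button","gate_knob","bed"):
        print(l,[(round(d["at"][0]*640),round(d["at"][1]*400),round(d["confidence"],2)) for d in search_frame(p,l)])
E
```

```text
pics
{'t': 0.0, 'joints': array([ 1.17000687e+00,  2.76573817e-01,  1.50610450e+00, -2.71676965e-05,
        1.36068987e+00, -1.20992239e-01]), 'dq': array([ 5.12296611e-04,  1.64541618e-03, -7.40181896e-04,  3.35305651e-05,
        7.85677089e-04,  1.52044641e-03]), 'joint_torque': array([-9.86254372e-05, -4.04580259e+01, -2.37223577e+01,  6.99972245e-02,
        3.46777146e-02, -1.35992914e-04]), 'tcp_pos': array([158.58357171, 552.11722531, 204.62822968]), 'eef_rot': array([-4.38002912e-01, -3.11047173e+00,  2.70501166e-03]), 'contact_force': array([ 0.39170547, -0.34593637, -0.52142816]), 'torque': array([0.0121594 , 0.00778354, 0.01453982]), 'finger_force': 0.0, 'grip_width': 93.6660981841443}
{'fx': 371.77172484325075, 'fy': 371.77172484325075, 'cx': 322.9761665608812, 'cy': 193.78351737132607, 'D': array([-0.02228278,  0.        ,  0.        ,  0.        ,  0.        ]), 'rvec': array([ 2.14503541, -2.06804313,  0.21665226]), 'tvec': array([ -73.24361805,  497.26314257, 1062.57546344]), 'shot': 1}
red_tin [(334, 184, 0.86), (406, 222, 0.86), (319, 133, 0.19)]
green_tin [(335, 182, 0.68), (394, 180, 0.63), (365, 267, 0.58), (336, 219, 0.47)]
red_button [(407, 223, 0.97), (335, 181, 0.61)]
green_button [(364, 267, 0.7), (249, 150, 0.54), (337, 216, 0.48)]
gate_knob [(239, 162, 0.79)]
bed [(246, 152, 0.7)]
{'fx': 396.7623718924919, 'fy': 396.7623718924919, 'cx': 323.6624468396977, 'cy': 200.99841397195516, 'D': array([-0.01553271,  0.        ,  0.        ,  0.        ,  0.        ]), 'rvec': array([ 2.00194637, -0.83452263,  0.48307633]), 'tvec': array([-396.82428335,  239.34448207,  891.68640531]), 'shot': 2}
red_tin [(338, 216, 0.95), (370, 277, 0.8)]
green_tin [(295, 272, 0.72), (314, 234, 0.69), (391, 240, 0.63)]
red_button [(342, 220, 0.76)]
green_button [(291, 271, 0.69), (392, 241, 0.67), (316, 231, 0.65)]
gate_knob [(282, 222, 0.49)]
bed []
```

Run:
```python
import cv2
a=cv2.imread("pics/top0.png")[80:320,150:470]; cv2.imwrite("pics/t1.png",cv2.resize(a,(800,600),interpolation=2))
a=cv2.imread("pics/side0.png")[120:360,200:520]; cv2.imwrite("pics/s1.png",cv2.resize(a,(800,600),interpolation=2))
```

```text
(no output)
```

View pics/t1.png

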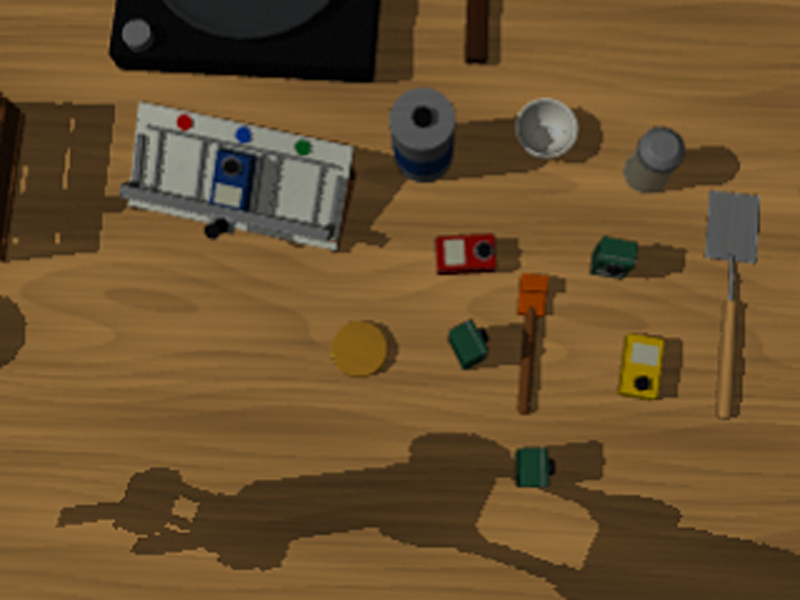

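View pics/s1.png

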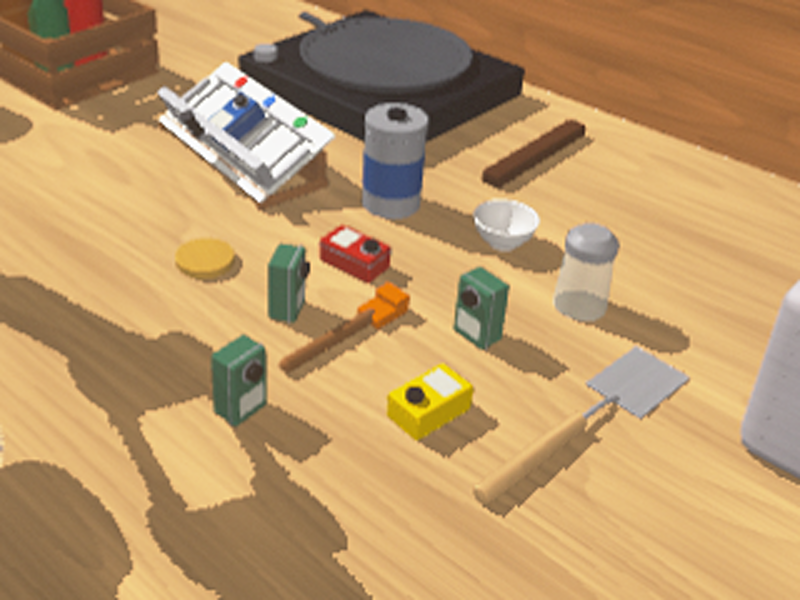

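The top view shows the rack at upper left, with red, blue and green dots at crop (184,121), (243,134) and (303,147). The red tin is at crop (466,253) with its button end to the right. The rightmost green tin is at (614,257) with its button toward the robot. The two other green tins and the yellow tin are decoys. The side view agrees.

```bash
cat > h.py <<'E'
import numpy as np, cv2
from scipy.optimize import minimize, least_squares
from scipy.spatial.transform import Rotation as Rn
from workcell import *
def pix(p,P,pose=None):
    P=np.atleast_2d(np.array(P,float))
    if "rvec" in p: rv,tv=p["rvec"],p["tvec"]
    else:
        T=np.eye(4);T[:3,:3]=Rn.from_rotvec(pose[1]).as_matrix();T[:3,3]=pose[0]
        M=np.linalg.inv(T@p["tool_from_camera"]);rv=Rn.from_matrix(M[:3,:3]).as_rotvec();tv=M[:3,3]
    K=np.array([[p["fx"],0,p["cx"]],[0,p["fy"],p["cy"]],[0,0,1]])
    return cv2.projectPoints(P,rv,tv,K,p["D"])[0][:,0]
def cam(n):
    s=sense();p=read_camera(n);return p,(s["tcp_pos"],s["eef_rot"])
B=np.array([[a*37,b*22,c*16] for a in(-1,1) for b in(-1,1) for c in(-1,1)]+[[22+9*np.cos(t),9*np.sin(t),28] for t in np.arange(0,6.3,.5)],float)
def tinR(yaw,stand):  # yaw: direction of +x (lying) or of +z (standing)
    R=Rn.from_euler("z",yaw)
    return R*Rn.from_matrix(np.array([[0,0,1],[0,-1,0],[1,0,0]]).T) if stand else R
def sil(v,stand,p,pose):
    P=tinR(v[2],stand).apply(B)+[v[0],v[1],37 if stand else 16]
    m=np.zeros((400,640),np.uint8);h=cv2.convexHull(np.round(pix(p,P,pose)*16).astype(np.int32))
    cv2.fillConvexPoly(m,h,1,lineType=8,shift=4);return m>0
def fit(views,v0,stand):  # views: (p,pose,mask)
    def c(v): 
        r=0
        for p,pose,m in views:
            s=sil(v,stand,p,pose);r+=(s^m).sum()/(s|m).sum()
        return r
    v0=np.array(v0,float);best=None
    for dy in(-.4,0,.4):
        x=v0+[0,0,dy]
        for k in(1,.3): 
            o=minimize(c,x,method="Nelder-Mead",options=dict(initial_simplex=[x]+[x+k*np.array(d) for d in([15,0,0],[0,15,0],[0,0,.3])]));x=o.x
        if best is None or o.fun<best.fun:best=o
    return best.x.round(3),round(best.fun,3)
def bedR(yaw): return Rn.from_euler("z",yaw)*Rn.from_euler("y",-28,degrees=True)
def ground(p,uv,z):
    f=lambda x:(pix(p,[[x[0],x[1],z]])[0]-uv)
    return least_squares(f,[400,0]).x
def dots(p):
    hsv=cv2.cvtColor(p["frame"],cv2.COLOR_BGR2HSV);return hsv
def plan(p,R,pt,Rt,n,g):
    """rows of straight move from (p,R) to (pt,Rt) in n rows"""
    rows=[];w=(R.inv()*Rt).as_rotvec()/n;cp,cR=np.array(p,float),R
    for i in range(n):
        goal=p+(pt-p)*(i+1)/n
        t=np.round(cR.inv().apply(goal-cp),1);ww=np.round(w if i<n-1 else (cR.inv()*Rt).as_rotvec(),3)
        rows.append([t.tolist(),ww.tolist(),g]);cp=cp+cR.apply(t);cR=cR*Rn.from_rotvec(ww)
    for i in range(0,n,5):print(str(rows[i:i+5]).replace(" ",""))
    return cp,cR
E
python3 - <<'E'
from h import *
V={n:cam(n) for n in("top","side")}
obs=[];
# bed fit from hand-read corners + dots
rd={"top":dict(o=(150,80),d=[(184,121),(243,134),(303,147)],c=[((140,102),(70,136)),((354,148),(70,-136)),((333,249),(-62,-136))]),
"side":dict(o=(200,120),d=[(241,82),(269,102),(300,122)],c=[((226,63),(70,136)),((332,135),(70,-136)),((264,201),(-62,-136)),((160,120),(-62,136))])}
def res(v):
    R=bedR(v[2]);r=[]
    for n,k in rd.items():
        P=[(v[3],y,0) for y in(75,0,-75)]+[(*c[1],0) for c in k["c"]]
        u=np.array(k["d"]+[c[0] for c in k["c"]])/2.5+k["o"]
        r+=list((pix(V[n][0],R.apply(P)+[v[0],v[1],45])-u).ravel())
    return r
o=least_squares(res,[550,250,-.2,58]);print("bed",o.x,np.round(o.fun,1))
for l,tp,sd,st in(("red_tin",(334,184),(338,216),0),("green_tin",(394,180),(391,240),1)):
    vs=[]
    for n,q in(("top",tp),("side",sd)):
        c=cut_out(V[n][0],l)
        b=min(c,key=lambda d:np.hypot(d["at"][0]*640-q[0],d["at"][1]*400-q[1]));print(n,l,np.array(b["at"])*[640,400],b["region"].sum());vs.append((*V[n],b["region"]))
    g=ground(V["top"][0],tp,40)
    print(l,g,fit(vs,[*g,-1.57 if not st else 3.14],st))
    for v in vs: print(fit([v],[*g,-1.57 if not st else 3.14],st))
E
```

```text
bed [ 6.26095982e+02  1.91322428e+02 -1.84675379e-01  5.64407704e+01] [ 0.5  0.3  0.4  0.1  0.1 -0.  -0.4 -0.5 -0.1 -0.7  1.2  0.4 -0.1 -0.1
  0.1 -0.4  0.  -0.  -0.1 -0.7  1.  -0.7 -1.9 -0.2 -0.7 -0.6]
top red_tin [338.496 181.88 ] 390
side red_tin [339.392 217.8  ] 435
red_tin [534.07360069 -87.38864976] (array([549.851, -92.97 ,  -1.558]), np.float64(0.215))
(array([549.296, -92.79 ,  -1.562]), np.float64(0.078))
(array([551.249, -90.607,  -1.673]), np.float64(0.132))
top green_tin [393.472 183.6  ] 255
side green_tin [390.272 243.   ] 593
green_tin [ 553.32441446 -270.50727962] (array([ 546.33 , -272.942,    2.913]), np.float64(0.213))
(array([ 544.943, -271.585,    2.844]), np.float64(0.139))
(array([ 546.481, -273.405,    2.891]), np.float64(0.059))
```

```bash
cat >> h.py <<'E'
BED=np.array([626.1,191.3,-.185])
F=Rn.from_matrix(np.diag([-1,1,-1.]))
def bp(q,b=None):
    b=BED if b is None else b
    return bedR(b[2]).apply(q)+[b[0],b[1],45]
def cur():
    s=sense();return s["tcp_pos"],Rn.from_rotvec(s["eef_rot"])
E
python3 - <<'E'
from h import *
p,R=cur();t=bp([-50,0,150]);print(t)
plan(p,R,t,bedR(BED[2])*F,15,-1)
E
```

```text
[513.48684752 212.37440743 153.96856079]
[[[-29.0,-15.3,3.4],[-0.002,-0.033,-0.006],-1],[[-28.8,-15.4,4.4],[-0.002,-0.033,-0.006],-1],[[-28.5,-15.7,5.3],[-0.002,-0.033,-0.006],-1],[[-28.2,-15.8,6.1],[-0.002,-0.033,-0.006],-1],[[-27.9,-16.0,7.1],[-0.002,-0.033,-0.006],-1]]
[[[-27.6,-16.2,8.0],[-0.002,-0.033,-0.006],-1],[[-27.2,-16.3,8.8],[-0.002,-0.033,-0.006],-1],[[-26.8,-16.6,9.7],[-0.002,-0.033,-0.006],-1],[[-26.4,-16.7,10.5],[-0.002,-0.033,-0.006],-1],[[-25.9,-16.9,11.4],[-0.002,-0.033,-0.006],-1]]
[[[-25.4,-17.1,12.1],[-0.002,-0.033,-0.006],-1],[[-24.9,-17.2,13.0],[-0.002,-0.033,-0.006],-1],[[-24.3,-17.5,13.7],[-0.002,-0.033,-0.006],-1],[[-23.8,-17.6,14.5],[-0.002,-0.033,-0.006],-1],[[-23.2,-17.8,15.3],[0.004,-0.026,-0.01],-1]]
```

{"fn": "play_rows", "kwargs": {
  "moves": [
    [[-29,-15,3],[0,-0.033,-0.006],-1],
    [[-29,-15,4],[0,-0.033,-0.006],-1],
    [[-28,-16,5],[0,-0.033,-0.006],-1],
    [[-28,-16,6],[0,-0.033,-0.006],-1],
    [[-28,-16,7],[0,-0.033,-0.006],-1]
  ],
  "squeeze": 40
}}

```text
t: 1.5
tcp_pos: [277.4, 438.6, 189.9]
eef_rot: [0.37, 2.954, -0.034]
contact_force: [-0.6, -1.2, -0.3]
grip_width: 93.7
finger_force: 0.0
```

{"fn": "play_rows", "kwargs": {
  "moves": [
    [[-28,-16,8],[0,-0.033,-0.006],-1],
    [[-27,-16,9],[0,-0.033,-0.006],-1],
    [[-27,-17,10],[0,-0.033,-0.006],-1],
    [[-26,-17,11],[0,-0.033,-0.006],-1],
    [[-26,-17,11],[0,-0.033,-0.006],-1]
  ]
}}

```text
t: 2.0
tcp_pos: [395.5, 324.3, 173.2]
eef_rot: [0.307, 2.796, -0.065]
contact_force: [0.5, -0.0, -0.3]
grip_width: 94.2
finger_force: 0.0
```

{"fn": "play_rows", "kwargs": {
  "moves": [
    [[-25,-17,12],[0,-0.033,-0.006],-1],
    [[-25,-17,13],[0,-0.033,-0.006],-1],
    [[-24,-18,14],[0,-0.033,-0.006],-1],
    [[-24,-18,15],[0,-0.033,-0.006],-1],
    [[-23,-18,15],[0,-0.033,-0.006],-1]
  ]
}}

```text
t: 2.5
tcp_pos: [512.6, 209.2, 157.5]
eef_rot: [0.248, 2.637, -0.093]
contact_force: [-0.2, -0.2, -0.0]
grip_width: 94.2
finger_force: 0.0
```

```bash
cat > look.py <<'E'
import sys
from h import *
from h import cam as c
play=sys.argv[1]
p,pose=c("wrist");cv2.imwrite(f"pics/{play}.png",p["frame"])
s=sense();print(s["t"],s["tcp_pos"].round(1),s["eef_rot"].round(3),s["joints"].round(2),s["contact_force"].round(1),s["grip_width"])
for l in sys.argv[2:]: print(l,[(round(d["at"][0]*640,1),round(d["at"][1]*400,1),round(d["confidence"],2)) for d in search_frame(p,l)])
for q in((56,75,0),(56,0,0),(56,-75,0),(-50,0,75),(-50,0,58)):print(q,pix(p,bp(q),pose).round(1))
E
python3 look.py w1 gate_knob bed
```

```text
2.55 [513.4 206.2 156.6] [ 0.249  2.637 -0.099] [ 0.48  0.12  1.97 -0.49  0.73 -0.58] [ 0.1 -1.3 -1.2] 94.29560622958066
gate_knob [(332.1, 204.6, 0.85)]
bed [(330.5, 217.6, 0.56)]
(56, 75, 0) [[390.4 267. ]]
(56, 0, 0) [[330.3 266.3]]
(56, -75, 0) [[270.7 265.3]]
(-50, 0, 75) [[330.7 201.8]]
(-50, 0, 58) [[330.8 196.9]]
```

View pics/w1.png

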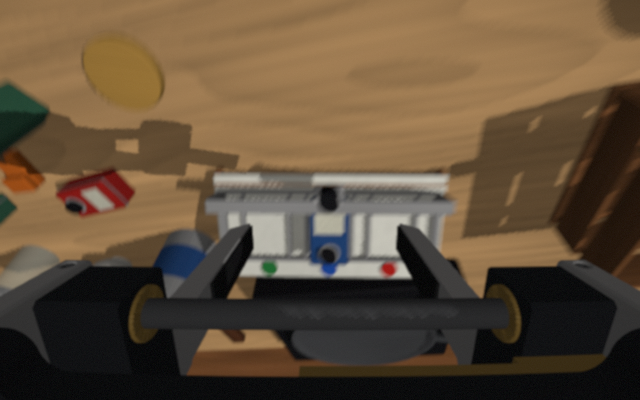

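The wrist view shows the dots at (270,268), (329,269) and (389,269) and the knob at about (329,198). That's within 1–2 px of my prediction, so I'll go on to grip the knob.

```bash
cat > dots.py <<'E'
from h import *
p,pose=cam("wrist");h=cv2.cvtColor(p["frame"],cv2.COLOR_BGR2HSV)
obs=[]
for y,(a,b) in((75,(0,8)),(0,(105,125)),(-75,(50,80))):
    m=cv2.inRange(h,(a,110,60),(b,255,255))
    q=pix(p,bp([57,y,0]),pose)[0]
    n,l,st,ce=cv2.connectedComponentsWithStats(m)
    k=[(np.hypot(*(c-q)),c.round(1).tolist(),int(s[4])) for c,s in zip(ce[1:],st[1:]) if s[4]>8];print(y,q.round(1),sorted(k)[:2])
E
sed -i 's/\[626.1,191.3/[626.5,190.5/' h.py
python3 dots.py
python3 - <<'E'
from h import *
p,R=cur();
p,R=plan(p,R,bp([-50,0,41]),bedR(BED[2])*F,4,-1)
E
```

```text
75 [390.5 269.1] [(np.float64(1.4467684216097254), [391.5, 268.0], 166), (np.float64(302.25293048960754), [99.0, 189.2], 1766)]
0 [330.5 268.4] [(np.float64(22.19945603053418), [331.8, 246.3], 979), (np.float64(148.28158927285023), [182.5, 259.6], 1002)]
-75 [271.1 267.6] [(np.float64(0.7706283567862456), [271.4, 266.9], 128), (np.float64(270.5001564313995), [7.8, 205.4], 68)]
[[[0.1,1.2,28.2],[-0.006,0.001,0.0],-1],[[0.1,1.0,28.2],[-0.006,0.001,0.0],-1],[[0.0,0.9,28.2],[-0.006,0.001,0.0],-1],[[0.1,0.6,28.2],[-0.006,0.002,0.001],-1]]
```

{"fn": "play_rows", "kwargs": {
  "moves": [
    [[0,1,28],[-0.006,0,0],-1],
    [[0,1,28],[-0.006,0,0],-1],
    [[0,1,28],[-0.006,0,0],0],
    [[0,0.6,28],[-0.006,0,0],0],
    [[0,0,0],[0,0,0],1]
  ]
}}

```text
t: 3.2
tcp_pos: [565.1, 203.7, 58.9]
eef_rot: [0.239, 2.637, -0.06]
contact_force: [-4.1, 0.9, 4.7]
grip_width: 73.5
finger_force: 2.8
```

{"fn": "play_rows", "kwargs": {
  "moves": [
    [[0,0,0],[0,0,0],1],
    [[0,0,0],[0,0,0],1],
    [[0,0,0],[0,0,0],1],
    [[0,0,0],[0,0,0],1],
    [[0,0,0],[0,0,0],1]
  ]
}}

```text
t: 3.7
tcp_pos: [564.3, 202.6, 59.0]
eef_rot: [0.24, 2.638, -0.061]
contact_force: [-1.2, 0.0, 2.0]
grip_width: 33.1
finger_force: 1.2
```

```bash
cat > st.py <<'E'
from h import *
s=sense();print(s["t"],s["tcp_pos"].round(1),s["joints"].round(2),s["contact_force"].round(1),round(s["grip_width"],1),s["finger_force"])
R=Rn.from_rotvec(s["eef_rot"]);print("tcp in bed",bedR(BED[2]).inv().apply(s["tcp_pos"]-[BED[0],BED[1],45]).round(1),(bedR(BED[2]).inv()*R*F).as_rotvec().round(3))
E
python3 st.py
```

```text
3.7 [564.3 202.6  59. ] [ 0.4   0.3   2.05 -0.63  0.46 -0.47] [-1.2  0.   2. ] 33.1 1.2232249730732292
tcp in bed [-49.3   0.4  42.1] [ 0.001 -0.006  0.003]
```

{"fn": "play_rows", "kwargs": {
  "moves": [
    [[0,0,0],[0,0,0],1],
    [[0,0,0],[0,0,0],1],
    [[0,0,0],[0,0,0],1],
    [[0,0,0],[0,0,0],1],
    [[0,0,0],[0,0,0],1]
  ]
}}

```text
t: 4.2
tcp_pos: [565.0, 203.5, 59.3]
eef_rot: [0.24, 2.636, -0.058]
contact_force: [-2.8, 5.0, 3.6]
grip_width: 17.0
finger_force: 38.0
```

{"fn": "play_rows", "kwargs": {
  "moves": [
    [[8,0,0],[0,0,0],1],
    [[8,0,0],[0,0,0],1],
    [[8,0,0],[0,0,0],1],
    [[8,0,0],[0,0,0],1],
    [[0,0,0],[0,0,0],1]
  ]
}}

```text
t: 4.7
tcp_pos: [538.9, 208.4, 45.2]
eef_rot: [0.238, 2.634, -0.059]
contact_force: [1.8, 1.1, 5.2]
grip_width: 16.4
finger_force: 39.0
```

```bash
python3 st.py
```

```text
4.7 [538.9 208.4  45.2] [ 0.43  0.3   2.1  -0.73  0.42 -0.33] [1.8 1.1 5.2] 16.4 38.963513478509824
tcp in bed [-78.9   1.5  42.2] [ 0.003 -0.01   0.004]
```

```bash
sed -i 's/\[626.5,190.5/[626.5,191.3/' h.py
cat >> h.py <<'E'
def tilt(a): return Rn.from_euler("y",a,degrees=True)
RED=np.array([549.5,-92.9,-1.56])
# tool rel. tin: body leans to tin +x by a deg; grasp point at tin x gx; tip gz over tin underside
def grip(a,gx,gz):
    Rg=tilt(a)*F   # tool z = (-sin a,0,-cos a)
    d=Rg.apply([0,0,1]);return Rg,np.array([gx,0,0])+np.array([19*d[0],0,gz-16])
def tinpose(v,stand=0): return tinR(v[2],stand),np.array([v[0],v[1],37 if stand else 16])
def tool(Rt,pt,g): return Rt*g[0],Rt.apply(g[1])+pt
E
python3 - <<'E'
from h import *
p=read_camera("top")
for nm,u,v,z in(("can",423,117,134),("bowl",547,127,38),("brushhead",533,290,20),("shk",660,150,99),("lid",360,348,12),("gr2",469,343,74)):print(nm,ground(p,(150+u/2.5,80+v/2.5),z).round())
g=grip(20,0,11);R,t=tool(*tinpose(RED),g);print(R.apply([0,0,1]),t)
p,R0=cur()
pr=p-R0.apply([0,0,1])*90
print("retract first 90");hov=t-R.apply([0,0,1])*130;hov[0]-=15;hov[2]+=20;print(pr,hov)
plan(pr,R0,hov,R,11,-1)
E
```

```text
can [680. -38.]
bowl [ 711. -192.]
brushhead [ 504. -179.]
shk [ 663. -320.]
lid [425.  31.]
gr2 [ 427. -100.]
[-0.00369249  0.34200021 -0.93969262] [549.4298427 -86.401996   11.       ]
retract first 90
[496.60285983 216.00622087 124.26286605] [ 534.90986633 -130.86202336  153.1600407 ]
[[[-9.3,-30.4,2.0],[0.01,0.064,0.128],-1],[[-13.1,-28.9,1.6],[0.01,0.064,0.128],-1],[[-16.9,-27.0,0.9],[0.01,0.064,0.128],-1],[[-20.1,-24.7,-0.1],[0.01,0.064,0.128],-1],[[-23.1,-21.8,-1.2],[0.01,0.064,0.128],-1]]
[[[-25.7,-18.8,-2.5],[0.01,0.064,0.128],-1],[[-27.5,-15.4,-4.1],[0.01,0.064,0.128],-1],[[-29.0,-11.7,-5.7],[0.01,0.064,0.128],-1],[[-29.9,-8.1,-7.6],[0.01,0.064,0.128],-1],[[-30.1,-4.4,-9.4],[0.01,0.064,0.128],-1]]
[[[-29.7,-0.6,-11.3],[0.007,0.067,0.131],-1]]
```

{"fn": "play_rows", "kwargs": {
  "moves": [
    [[0,0,0],[0,0,0],-1],
    [[0,0,0],[0,0,0],-1],
    [[0,0,0],[0,0,0],-1],
    [[0,0,-40],[0,0,0],-1],
    [[0,0,-50],[0,0,0],-1]
  ]
}}

```text
t: 5.25
tcp_pos: [492.7, 213.6, 120.4]
eef_rot: [0.242, 2.645, -0.068]
contact_force: [1.0, 1.1, 0.7]
grip_width: 53.2
finger_force: 0.0
```

{"fn": "play_rows", "kwargs": {
  "moves": [
    [[-9,-30,2],[0.01,0.064,0.128],-1],
    [[-13,-29,2],[0.01,0.064,0.128],-1],
    [[-17,-27,1],[0.01,0.064,0.128],-1],
    [[-20,-25,0],[0.01,0.064,0.128],-1],
    [[-23,-22,-1],[0.01,0.064,0.128],-1]
  ]
}}

```text
t: 5.75
tcp_pos: [510.7, 56.6, 134.9]
eef_rot: [1.186, 2.733, 0.137]
contact_force: [0.2, -0.7, -0.2]
grip_width: 92.5
finger_force: 0.0
```

{"fn": "play_rows", "kwargs": {
  "moves": [
    [[-26,-19,-2],[0.01,0.064,0.128],-1],
    [[-27,-15,-4],[0.01,0.064,0.128],-1],
    [[-29,-12,-6],[0.01,0.064,0.128],-1],
    [[-30,-8,-8],[0.01,0.064,0.128],-1],
    [[-30,-4,-9],[0.01,0.064,0.128],-1]
  ]
}}

```text
t: 6.25
tcp_pos: [528.5, -101.3, 147.8]
eef_rot: [-1.937, -2.21, -0.32]
contact_force: [1.4, 1.4, -0.2]
grip_width: 94.5
finger_force: 0.0
```

{"fn": "play_rows", "kwargs": {
  "moves": [
    [[-30,-1,-11],[0.007,0.067,0.131],-1],
    [[0,0,0],[0,0,0],-1]
  ]
}}

```text
t: 6.45
tcp_pos: [532.7, -137.9, 148.1]
eef_rot: [-2.03, -2.029, -0.349]
contact_force: [-1.0, 0.1, 0.8]
grip_width: 94.0
finger_force: 0.0
```

```bash
cat > fitw.py <<'E'
import sys
from h import *
import h
def fw(label,v0,stand):
    p,pose=cam("wrist");cv2.imwrite(f"pics/w_{label}.png",p["frame"]);pose=(sense()["tcp_pos"],sense()["eef_rot"])
    q=pix(p,[[v0[0],v0[1],37 if stand else 16]],pose)[0];print("pred",q.round())
    c=cut_out(p,label)
    for d in c:print((np.array(d["at"])*[640,400]).round(),d["region"].sum(),round(d["confidence"],2))
    b=min(c,key=lambda d:np.hypot(d["at"][0]*640-q[0],d["at"][1]*400-q[1]))
    print(fit([(p,pose,b["region"])],v0,stand))
if sys.argv[1]=="red":fw("red_tin",h.RED,0)
else:fw("green_tin",h.GREEN,1)
E
python3 st.py; python3 fitw.py red
```

```text
6.45 [ 532.7 -137.9  148.1] [-0.58  0.37  1.58  0.29  1.41 -0.66] [-1.   0.1  0.8] 94.0 0.0
tcp in bed [  20.5 -340.9  105.9] [-0.106  0.7   -1.417]
pred [341. 193.]
[211. 375.] 533 0.85
[339. 190.] 2828 0.58
(array([545.936, -91.54 ,  -1.473]), np.float64(0.051))
```

```bash
sed -i 's/^RED=.*/RED=np.array([546.5,-92,-1.49])/' h.py
python3 - <<'E'
from h import *
g=grip(20,0,11);R,t=tool(*tinpose(RED),g);print(t)
p,R0=cur();print(np.linalg.norm(t-p))
plan(p,R0,t,R,5,-1)
E
```

```text
[545.97552561 -85.52281661  11.        ]
146.59550313199878
[[[-0.6,3.2,29.1],[0.004,-0.0,-0.014],-1],[[-0.7,3.3,29.2],[0.004,-0.0,-0.014],-1],[[-0.7,3.4,29.1],[0.004,-0.0,-0.014],-1],[[-0.8,3.5,29.1],[0.004,-0.0,-0.014],-1],[[-0.8,3.6,29.1],[0.003,-0.001,-0.016],-1]]
```

{"fn": "play_rows", "kwargs": {
  "moves": [
    [[-0.6,3.2,29],[0.004,0,-0.014],-1],
    [[-0.7,3.3,29],[0.004,0,-0.014],-1],
    [[-0.7,3.4,29],[0.004,0,-0.014],-1],
    [[-0.8,3.5,29],[0.004,0,-0.014],-1],
    [[-0.8,3.6,29],[0.003,0,-0.016],-1]
  ],
  "squeeze": 25
}}

```text
t: 7.05
tcp_pos: [546.1, -82.3, 12.1]
eef_rot: [-1.937, -2.113, -0.343]
contact_force: [0.6, -0.3, -0.6]
grip_width: 93.6
finger_force: 0.0
```

{"fn": "play_rows", "kwargs": {
  "moves": [
    [[0,0,0],[0,0,0],1],
    [[0,0,0],[0,0,0],1],
    [[0,0,0],[0,0,0],1],
    [[0,0,0],[0,0,0],1],
    [[0,0,0],[0,0,0],1]
  ]
}}

```text
t: 7.55
tcp_pos: [547.7, -85.6, 13.9]
eef_rot: [-1.942, -2.112, -0.345]
contact_force: [-0.1, -0.7, 0.1]
grip_width: 57.2
finger_force: 0.0
```

{"fn": "play_rows", "kwargs": {
  "moves": [
    [[0,0,0],[0,0,0],1],
    [[0,0,0],[0,0,0],1],
    [[0,0,0],[0,0,0],1],
    [[0,0,0],[0,0,0],1]
  ]
}}

```text
t: 7.95
tcp_pos: [547.1, -85.2, 13.2]
eef_rot: [-1.941, -2.11, -0.344]
contact_force: [-2.2, -1.0, 6.1]
grip_width: 43.7
finger_force: 25.0
```

```bash
python3 st.py
python3 - <<'E'
from h import *
g=grip(20,0,11)
p,R0=cur()
# implied tin pose now (z on counter)
Rt,pt=R0*g[0].inv(),None;print("tin x dir",Rt.apply([1,0,0]),"z",Rt.apply([0,0,1]))
up=p+[0,0,110]
Rb=bedR(BED[2]);R1,t1=tool(Rb,bp([0,75,16+50]),g);print("over",t1)
R2,t2=tool(Rb,bp([0,75,16+3]),g);print("place",t2)
plan(up,R0,t1,R1,12,1)
E
```

```text
7.95 [547.1 -85.2  13.2] [-0.49  0.5   1.74  0.33  1.11 -0.75] [-2.2 -1.   6.1] 43.7 25.00188499689102
tcp in bed [ -38.9 -286.4  -15.3] [-0.092  0.711 -1.333]
tin x dir [ 0.08287298 -0.99655953  0.00108494] z [-2.60335470e-03  8.72191237e-04  9.99996231e-01]
over [606.50706816 271.34347226  95.80899727]
place [628.19571719 267.28466193  54.31046041]
[[[26.7,7.4,12.1],[0.012,-0.035,-0.109],1],[[26.1,10.4,11.1],[0.012,-0.035,-0.109],1],[[25.1,13.3,10.1],[0.012,-0.035,-0.109],1],[[23.9,16.2,9.0],[0.012,-0.035,-0.109],1],[[22.3,18.7,8.0],[0.012,-0.035,-0.109],1]]
[[[20.4,21.2,7.0],[0.012,-0.035,-0.109],1],[[18.2,23.3,6.1],[0.012,-0.035,-0.109],1],[[15.7,25.3,5.1],[0.012,-0.035,-0.109],1],[[13.1,26.9,4.4],[0.012,-0.035,-0.109],1],[[10.2,28.2,3.6],[0.012,-0.035,-0.109],1]]
[[[7.1,29.2,3.0],[0.012,-0.035,-0.109],1],[[4.1,29.9,2.4],[0.005,-0.033,-0.107],1]]
```

Run:
```python
from h import *
g=grip(20,0,13.2)
p,R0=cur()
up=p+[0,0,130]
plan(p,R0,up,R0,4,1)
Rb=bedR(BED[2]);R1,t1=tool(Rb,bp([0,75,16+60]),g);print("over",t1)
plan(up,R0,t1,R1,12,1)
```

```text
[[[11.1,0.1,-30.6],[0.0,0.0,0.0],1],[[11.1,0.1,-30.5],[0.0,0.0,0.0],1],[[11.0,0.0,-30.6],[0.0,0.0,0.0],1],[[11.1,0.1,-30.5],[0.0,-0.0,-0.0],1]]
over [600.87724863 272.39703579 106.5809579 ]
[[[26.5,6.9,12.9],[0.012,-0.035,-0.109],1],[[26.1,10.0,11.9],[0.012,-0.035,-0.109],1],[[25.1,12.8,10.8],[0.012,-0.035,-0.109],1],[[24.0,15.7,9.8],[0.012,-0.035,-0.109],1],[[22.5,18.4,8.8],[0.012,-0.035,-0.109],1]]
[[[20.6,20.7,7.8],[0.012,-0.035,-0.109],1],[[18.5,23.1,6.8],[0.012,-0.035,-0.109],1],[[16.1,24.9,6.0],[0.012,-0.035,-0.109],1],[[13.5,26.7,5.1],[0.012,-0.035,-0.109],1],[[10.6,28.0,4.4],[0.012,-0.035,-0.109],1]]
[[[7.7,29.0,3.7],[0.012,-0.035,-0.109],1],[[4.6,29.8,3.1],[0.005,-0.033,-0.107],1]]
```

{"fn": "play_rows", "kwargs": {
  "moves": [
    [[11,0,-30.5],[0,0,0],1],
    [[11,0,-30.5],[0,0,0],1],
    [[11,0,-30.5],[0,0,0],1],
    [[11,0,-30.5],[0,0,0],1]
  ]
}}

```text
t: 8.35
tcp_pos: [546.6, -85.1, 143.0]
eef_rot: [-1.941, -2.109, -0.343]
contact_force: [-0.2, 0.2, -2.0]
grip_width: 43.8
finger_force: 25.0
```

{"fn": "play_rows", "kwargs": {
  "moves": [
    [[26.5,7,13],[0.012,-0.035,-0.109],1],
    [[26,10,12],[0.012,-0.035,-0.109],1],
    [[25,13,11],[0.012,-0.035,-0.109],1],
    [[24,16,10],[0.012,-0.035,-0.109],1],
    [[22.5,18,9],[0.012,-0.035,-0.109],1]
  ]
}}

```text
t: 8.85
tcp_pos: [569.5, 65.1, 125.6]
eef_rot: [-1.371, -2.715, -0.207]
contact_force: [-0.2, -0.6, -1.7]
grip_width: 43.7
finger_force: 25.0
```

{"fn": "play_rows", "kwargs": {
  "moves": [
    [[20.5,21,8],[0.012,-0.035,-0.109],1],
    [[18.5,23,7],[0.012,-0.035,-0.109],1],
    [[16,25,6],[0.012,-0.035,-0.109],1],
    [[13.5,27,5],[0.012,-0.035,-0.109],1],
    [[10.5,28,4],[0.012,-0.035,-0.109],1]
  ]
}}

```text
t: 9.35
tcp_pos: [592.1, 214.6, 110.3]
eef_rot: [0.601, 3.008, 0.038]
contact_force: [0.7, -0.8, -1.4]
grip_width: 43.6
finger_force: 25.0
```

{"fn": "play_rows", "kwargs": {
  "moves": [
    [[7.5,29,3.5],[0.012,-0.035,-0.109],1],
    [[4.5,30,3],[0.005,-0.033,-0.107],1],
    [[0,0,0],[0,0,0],1],
    [[0,0,0],[0,0,0],1]
  ]
}}

```text
t: 9.75
tcp_pos: [600.6, 273.4, 104.4]
eef_rot: [0.276, 2.992, -0.02]
contact_force: [0.4, 0.3, -1.5]
grip_width: 43.9
finger_force: 25.0
```

```bash
python3 st.py
cat >> h.py <<'E'
def fitfree(views,R0,t0,chg=True):
    """full 6-dof fit of tin silhouettes"""
    def c(v):
        R=Rn.from_rotvec(v[3:])*R0;r=0
        for p,pose,m in views:
            s=np.zeros((400,640),np.uint8);cv2.fillConvexPoly(s,cv2.convexHull(np.round(pix(p,R.apply(B)+t0+v[:3],pose)*16).astype(np.int32)),1,shift=4)
            s=s>0;r+=(s^m).sum()/(s|m).sum()
        return r
    x=np.zeros(6)
    for k in(1,.4):
        o=minimize(c,x,method="Nelder-Mead",options=dict(maxiter=600,initial_simplex=[x]+[x+k*d for d in np.diag([6,6,6,.1,.1,.1])]));x=o.x
    return x.round(3),round(o.fun,3)
E
python3 - <<'E'
from h import *
g=grip(20,0,13.2)
p,R0=cur()
Rt=R0*g[0].inv();pt=p-Rt.apply(g[1]);Rb=bedR(BED[2])
print("believed tin in bed",Rb.inv().apply(pt-[BED[0],BED[1],45]).round(1),(Rb.inv()*Rt).as_rotvec().round(3))
vs=[]
for n in("wrist","top","side"):
    pp,pose=cam(n);q=pix(pp,pt,pose)[0];cs=cut_out(pp,"red_tin")
    cv2.imwrite(f"pics/h_{n}.png",pp["frame"])
    for c in cs:
        a=np.array(c["at"])*[640,400];print(n,q.round(),a.round(),c["region"].sum(),round(c["confidence"],2))
R1,t1=tool(Rb,bp([0,75,16+3]),g);plan(p,R0,t1,R1,4,1)
E
```

```text
9.75 [600.6 273.4 104.4] [ 0.36  0.41  1.57 -0.08  1.05 -0.99] [ 0.4  0.3 -1.5] 43.9 24.995911717414856
tcp in bed [-7.9 75.9 71.4] [-0.     0.352  0.001]
believed tin in bed [-1.4 75.9 74.2] [0.    0.002 0.001]
wrist [325. 248.] [325. 244.] 7848 0.6
top [212. 151.] [405. 226.] 403 0.9
top [212. 151.] [212. 161.] 62 0.58
side [275. 148.] [268. 147.] 144 0.77
side [275. 148.] [372. 277.] 688 0.68
[[[-5.1,-0.2,12.8],[-0.0,-0.001,0.0],1],[[-5.1,-0.3,12.9],[-0.0,-0.001,0.0],1],[[-5.0,-0.2,12.8],[-0.0,-0.001,0.0],1],[[-5.1,-0.2,12.9],[-0.0,0.001,0.001],1]]
```

View pics/h_wrist.png

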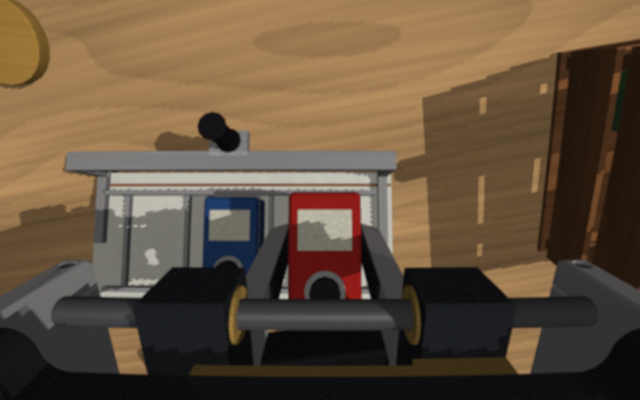

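The red tin is held square over its slot, with its plain end at (325,193). The bar is clearly out, its knob at (220,130). Lowering now.

{"fn": "play_rows", "kwargs": {
  "moves": [
    [[-5,-0.2,13],[0,0,0],1],
    [[-5,-0.3,13],[0,0,0],1],
    [[-5,-0.2,13],[0,0,0],1],
    [[-3.3,-0.2,8],[0,0,0],1],
    [[0,0,0],[0,0,0],1]
  ]
}}

```text
t: 10.55
tcp_pos: [625.3, 266.8, 59.4]
eef_rot: [0.278, 2.993, -0.02]
contact_force: [0.2, 0.3, -1.3]
grip_width: 44.0
finger_force: 25.0
```

```bash
cat > held.py <<'E'
import sys
from h import *
def held(g):
    p,R0=cur();Rt=R0*g[0].inv();pt=p-Rt.apply(g[1]);Rb=bedR(BED[2])
    print("tin in bed",Rb.inv().apply(pt-[BED[0],BED[1],45]).round(1),(Rb.inv()*Rt).as_rotvec().round(3),sense()["contact_force"].round(1),"bedaxes in tool x,y,z:",(R0.inv()*Rb).as_matrix().T.round(2).tolist())
if __name__=="__main__":held(grip(20,0,13.2))
E
python3 held.py
```

```text
tin in bed [-0.  74.  22.5] [-0.001  0.003  0.   ] [ 0.2  0.3 -1.3] bedaxes in tool x,y,z: [[-0.94, -0.0, -0.35], [0.0, 1.0, -0.0], [0.35, -0.0, -0.94]]
```

{"fn": "play_rows", "kwargs": {
  "moves": [
    [[-1,0.7,2.7],[0,0,0],1],
    [[-1,0,2.7],[0,0,0],1],
    [[0,0,0],[0,0,0],1]
  ]
}}

```text
t: 10.85
tcp_pos: [627.4, 267.4, 57.1]
eef_rot: [0.277, 2.992, -0.02]
contact_force: [-4.9, -0.6, 3.3]
grip_width: 43.5
finger_force: 25.0
```

```bash
python3 held.py
```

```text
tin in bed [ 0.6 75.  19.6] [-0.     0.002  0.   ] [-4.9 -0.6  3.3] bedaxes in tool x,y,z: [[-0.94, -0.0, -0.34], [-0.0, 1.0, -0.0], [0.34, -0.0, -0.94]]
```

{"fn": "play_rows", "kwargs": {
  "moves": [
    [[1.9,0,0.7],[0,0,0],1],
    [[-0.5,0,1.4],[0,0,0],1],
    [[-0.5,0,1.4],[0,0,0],1],
    [[0,0,0],[0,0,0],1]
  ]
}}

```text
t: 11.25
tcp_pos: [627.4, 267.4, 56.9]
eef_rot: [0.276, 2.989, -0.019]
contact_force: [-10.6, -2.5, 18.4]
grip_width: 43.9
finger_force: 25.0
```

```bash
python3 held.py
```

```text
tin in bed [ 0.6 75.  19.5] [ 0.001 -0.001  0.   ] [-10.6  -2.5  18.4] bedaxes in tool x,y,z: [[-0.94, -0.0, -0.34], [-0.0, 1.0, 0.0], [0.34, 0.0, -0.94]]
```

Run:
```python
from h import *
p,_=cam("wrist");q,_=cam("side")
a=cv2.resize(p["frame"][130:330,230:430],(600,600),interpolation=2)
cv2.imwrite("pics/c1.png",a)
```

```text
(no output)
```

View pics/c1.png

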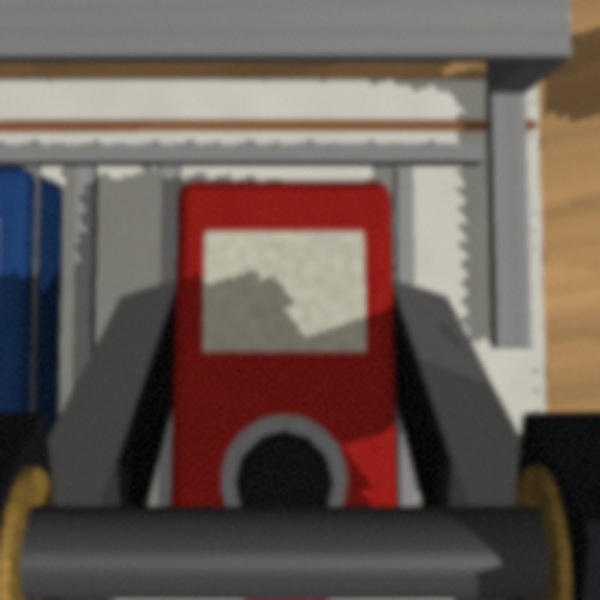

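The crop shows the red tin centred between its ribs (178–392 px), but sitting about 4 mm upslope of the blue one. It's probably perched on the upper stop, so I'll lift slightly, shift downslope and lower again.

{"fn": "play_rows", "kwargs": {
  "moves": [
    [[1.7,0,-4.7],[0,0,0],1],
    [[2,0,0.7],[0,0,0],1],
    [[0,0,0],[0,0,0],1],
    [[-1,0,2.8],[0,0,0],1],
    [[-0.7,0,1.9],[0,0,0],1]
  ]
}}

```text
t: 11.85
tcp_pos: [627.8, 268.0, 53.5]
eef_rot: [0.276, 2.987, -0.018]
contact_force: [-2.7, -2.9, 11.8]
grip_width: 43.4
finger_force: 25.0
```

```bash
python3 held.py
```

```text
tin in bed [-0.9 75.6 16.3] [ 0.001 -0.002  0.   ] [-2.7 -2.9 11.8] bedaxes in tool x,y,z: [[-0.94, -0.0, -0.34], [-0.0, 1.0, 0.0], [0.34, 0.0, -0.94]]
```

{"fn": "play_rows", "kwargs": {
  "moves": [
    [[0,0,0],[0,0,0],-0.2],
    [[0,0,0],[0,0,0],-0.2],
    [[0,0,0],[0,0,0],-0.2],
    [[0,0,-20],[0,0,0],-0.2],
    [[0,0,-40],[0,0,0],-0.2]
  ]
}}

```text
t: 12.35
tcp_pos: [615.8, 268.4, 107.6]
eef_rot: [0.278, 2.998, -0.024]
contact_force: [0.7, 0.7, 0.1]
grip_width: 56.1
finger_force: 0.0
```

{"fn": "play_rows", "kwargs": {
  "moves": [
    [[0,0,-50],[0,0,0],-1],
    [[0,0,0],[0,0,0],-1]
  ]
}}

```text
t: 12.55
tcp_pos: [615.2, 272.6, 168.6]
eef_rot: [0.276, 2.978, -0.009]
contact_force: [1.2, 0.7, 1.0]
grip_width: 69.0
finger_force: 0.0
```

```bash
python3 st.py
cat > chk.py <<'E'
import sys
from h import *
lab,y=sys.argv[1],float(sys.argv[2])
p,pose=cam("wrist");pose=(sense()["tcp_pos"],sense()["eef_rot"]);cv2.imwrite(f"pics/{sys.argv[3]}.png",p["frame"])
Rb=bedR(BED[2]);pt=bp([0,y,16]);q=pix(p,pt,pose)[0]
cs=cut_out(p,lab);b=min(cs,key=lambda d:np.hypot(d["at"][0]*640-q[0],d["at"][1]*400-q[1]));print(q,np.array(b["at"])*[640,400],b["region"].sum())
x,f=fitfree([(p,pose,b["region"])],Rb,pt);print("dbed",Rb.inv().apply(x[:3]).round(1),Rb.inv().apply(x[3:]).round(3),f)
E
python3 chk.py red_tin 75 r_placed
```

```text
12.55 [615.2 272.6 168.6] [ 0.35  0.37  1.46 -0.08  1.17 -1.01] [1.2 0.7 1. ] 69.0 0.0
tcp in bed [ 35.   77.9 121.3] [ 0.008  0.338 -0.002]
[322.82539441 199.47638232] [320.768 196.   ] 3516
dbed [-2.7 -0.1 -6.1] [0.089 0.011 0.003] 0.017
```

```bash
cat >> h.py <<'E'
GREEN=np.array([545.7,-272.8,2.88])
GG=grip(30,3,13)
E
python3 - <<'E'
from h import *
R,t=tool(*tinpose(GREEN,1),GG);d=R.apply([0,0,1]);print(t,d,R.apply([0,1,0]))
p,R0=cur();pre=t-d*130;w=np.array([490,-130,200.])
Rm=R0*Rn.from_rotvec((R0.inv()*R).as_rotvec()*.6)
p1,R1=plan(p,R0,w,Rm,10,-1);print(pre);plan(p1,R1,pre,R,5,-1)
E
```

```text
[ 548.59793794 -273.57585805   30.5       ] [ 0.83656262 -0.22397093 -0.5       ] [0.25861935 0.96597931 0.        ]
[[[4.0,-41.7,-4.5],[0.003,-0.054,0.004],-1],[[3.7,-41.6,-4.6],[0.003,-0.054,0.004],-1],[[3.2,-41.8,-4.6],[0.003,-0.054,0.004],-1],[[2.8,-41.7,-4.6],[0.003,-0.054,0.004],-1],[[2.4,-41.8,-4.7],[0.003,-0.054,0.004],-1]]
[[[1.9,-41.8,-4.7],[0.003,-0.054,0.004],-1],[[1.5,-41.8,-4.6],[0.003,-0.054,0.004],-1],[[1.2,-41.8,-4.6],[0.003,-0.054,0.004],-1],[[0.7,-41.9,-4.5],[0.003,-0.054,0.004],-1],[[0.3,-41.8,-4.4],[0.001,-0.057,0.003],-1]]
[ 439.84479681 -244.45963758   95.5       ]
[[[16.9,-24.4,13.5],[0.004,-0.072,0.005],-1],[[17.6,-24.5,12.3],[0.004,-0.072,0.005],-1],[[18.4,-24.4,11.1],[0.004,-0.072,0.005],-1],[[19.0,-24.6,9.9],[0.004,-0.072,0.005],-1],[[19.6,-24.6,8.6],[0.003,-0.074,0.007],-1]]
```

{"fn": "play_rows", "kwargs": {
  "moves": [
    [[4,-41.7,-4.5],[0.003,-0.054,0.004],-1],
    [[3.7,-41.7,-4.5],[0.003,-0.054,0.004],-1],
    [[3.2,-41.7,-4.5],[0.003,-0.054,0.004],-1],
    [[2.8,-41.7,-4.5],[0.003,-0.054,0.004],-1],
    [[2.4,-41.7,-4.5],[0.003,-0.054,0.004],-1]
  ]
}}

```text
t: 13.15
tcp_pos: [548.5, 68.8, 177.2]
eef_rot: [0.28, 2.722, -0.072]
contact_force: [0.7, -0.8, 1.0]
grip_width: 94.3
finger_force: 0.0
```

{"fn": "play_rows", "kwargs": {
  "moves": [
    [[2,-41.8,-4.5],[0.003,-0.054,0.004],-1],
    [[1.5,-41.8,-4.5],[0.003,-0.054,0.004],-1],
    [[1.2,-41.8,-4.5],[0.003,-0.054,0.004],-1],
    [[0.7,-41.8,-4.5],[0.003,-0.054,0.004],-1],
    [[0.3,-41.8,-4.5],[0.001,-0.057,0.003],-1]
  ]
}}

```text
t: 13.65
tcp_pos: [494.9, -104.1, 192.3]
eef_rot: [0.279, 2.489, -0.098]
contact_force: [0.8, 0.5, -0.2]
grip_width: 93.8
finger_force: 0.0
```

{"fn": "play_rows", "kwargs": {
  "moves": [
    [[17,-24.5,13.5],[0.004,-0.072,0.005],-1],
    [[17.6,-24.5,12],[0.004,-0.072,0.005],-1],
    [[18.4,-24.5,11],[0.004,-0.072,0.005],-1],
    [[19,-24.5,10],[0.004,-0.072,0.005],-1],
    [[19.6,-24.5,8.6],[0.003,-0.074,0.007],-1]
  ]
}}

```text
t: 14.15
tcp_pos: [468.7, -133.0, 183.1]
eef_rot: [0.337, 2.321, -0.17]
contact_force: [0.4, 0.2, 1.4]
grip_width: 94.1
finger_force: 0.0
```

{"fn": "play_rows", "kwargs": {
  "moves": [
    [[0,0,0],[0,0,0],-1],
    [[0,0,0],[0,0,0],-1]
  ]
}}

```text
t: 14.35
tcp_pos: [470.3, -132.1, 185.0]
eef_rot: [0.329, 2.319, -0.17]
contact_force: [0.6, -0.2, 0.7]
grip_width: 94.2
finger_force: 0.0
```

```bash
python3 st.py; python3 fitw.py green
```

```text
14.35 [ 470.3 -132.1  185. ] [-0.56 -0.17  2.38  0.94  0.22 -2.7 ] [ 0.6 -0.2  0.7] 94.2 0.0
tcp in bed [ -17.3 -346.7  167.8] [-0.082 -0.315 -0.072]
pred [237. 156.]
[355.  38.] 5206 0.92
[231. 156.] 2585 0.86
(array([ 545.481, -275.446,    2.718]), np.float64(0.069))
```

View pics/w_green_tin.png

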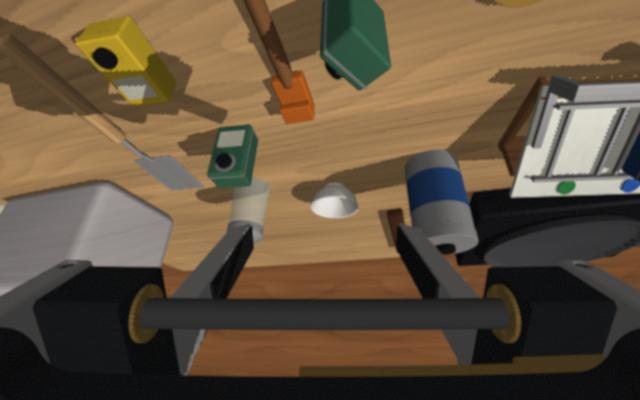

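The rightmost green tin is at (232,156), with its button toward the camera. The arm stopped short because joint 6 is at its limit (-2.70). I'll fit the arm's kinematics from the recorded poses so I can pick a reachable grasp tilt.

```bash
sed -i 's/^GREEN=.*/GREEN=np.array([545.6,-274.5,2.80])/' h.py
cat > kin.py <<'E'
import numpy as np
from scipy.optimize import least_squares
from scipy.spatial.transform import Rotation as Rn
D=[((1.17,.2766,1.506,0,1.361,-.121),(158.6,552.1,204.6),(-.438,-3.1105,.0027)),
((.48,.12,1.97,-.49,.73,-.58),(513.4,206.2,156.6),(.249,2.637,-.099)),
((.40,.3,2.05,-.63,.46,-.47),(564.3,202.6,59),(.24,2.638,-.061)),
((.43,.3,2.1,-.73,.42,-.33),(538.9,208.4,45.2),(.238,2.634,-.059)),
((-.58,.37,1.58,.29,1.41,-.66),(532.7,-137.9,148.1),(-2.03,-2.029,-.349)),
((-.49,.5,1.74,.33,1.11,-.75),(547.1,-85.2,13.2),(-1.941,-2.11,-.344)),
((.36,.41,1.57,-.08,1.05,-.99),(600.6,273.4,104.4),(.276,2.992,-.02)),
((.35,.37,1.46,-.08,1.17,-1.01),(615.2,272.6,168.6),(.276,2.978,-.009)),
((-.56,-.17,2.38,.94,.22,-2.7),(470.3,-132.1,185),(.329,2.319,-.17))]
def Rot(a,v): return Rn.from_euler(a,v)
def fk(q,k):
    d1,a1,L2,b,L3,L6,s,e=k
    R23=Rot("z",q[0])*Rot("y",q[1]+q[2])
    P=Rot("z",q[0]).apply([a1,0,d1])+(Rot("z",q[0])*Rot("y",q[1])).apply([s,0,L2])+R23.apply([b,0,L3])
    R=R23*Rot("z",q[3])*Rot("y",q[4])*Rot("z",q[5])
    return P+R.apply([0,0,L6])+ (R23*Rot("z",q[3])).apply([e,0,0]),R
K0=[300,0,400,0,400,250,0,0]
def res(k,w=1):
    r=[]
    for q,p,v in D: r+=list(fk(q,k)[0]-p)
    return np.r_[np.array(r),np.array(k)[[1,3,6,7]]*.02]
if __name__=="__main__":
    o=least_squares(res,K0);print(o.x.round(1),np.abs(o.fun).max(),o.fun[-7:])
    for q,p,v in D:print((fk(q,o.x)[0]-p).round(),(fk(q,o.x)[1].inv()*Rn.from_rotvec(v)).as_rotvec().round(3))
    np.save("k.npy",o.x)
E
python3 kin.py
```

```text
[132.   13.2 613.9  69.7 406.6 377.    5.4 -12.8] 70.72835761039893 [-42.13164283 -70.10604619   2.1443677    0.26439263   1.39409316
   0.10757184  -0.2555943 ]
[ 64. -27.  -2.] [-0.    -0.     1.571]
[ 26. -52.  -0.] [ 0.002 -0.003  1.564]
[ 17. -56.  -4.] [ 0.002 -0.013  1.576]
[ 26. -53.   0.] [1.000e-03 1.000e-03 1.566e+00]
[-41. -62.  -3.] [-1.000e-03 -1.000e-02  1.572e+00]
[-31. -71.   3.] [0.004 0.006 1.57 ]
[ 22. -66.   1.] [ 0.004 -0.004  1.57 ]
[ 25. -67.   2.] [-0.007  0.008  1.571]
[-42. -70.   2.] [-0.01   0.006  1.57 ]
```

```bash
sed -i 's/d1,a1,L2,b,L3,L6,s,e=k/d1,a1,L2,b,L3,L6,s,e,c=k/; s/apply(\[a1,0,d1\])/apply([a1,c,d1])/; s/250,0,0\]/250,0,0,60]/; s/\*Rot("z",q\[5\])$/*Rot("z",q[5]+np.pi\/2)/' kin.py
python3 kin.py
cat >> kin.py <<'E'
LO=np.array([-2.89,-.75,.22,-1.18,.11,-2.7]);HI=np.array([2.89,2.08,2.7,4.32,2.71,2.7])
def ik(p,R,seeds):
    k=np.load("k.npy");out=[]
    for q0 in seeds:
        f=lambda q:np.r_[(fk(q,k)[0]-p)/100,(fk(q,k)[1].inv()*R).as_rotvec()]
        o=least_squares(f,np.clip(q0,LO+.01,HI-.01),bounds=(LO,HI));out.append((np.abs(o.fun).max(),o.x))
    return min(out,key=lambda a:a[0])
E
cat > t.py <<'E'
from h import *; from kin import ik,Rot
for flip in(0,1):
  for a in(30,38,45,52,60):
    for nm,T in(("grasp",(GREEN,)),("place",None)):
        g=grip(a,3,14);R,t=tool(*tinpose(GREEN,1),g) if T else tool(bedR(BED[2]),bp([0,-75,16]),g)
        if flip:R=R*Rot("z",np.pi)
        e,q=ik(t,R,[[np.arctan2(t[1],t[0]),.3,1.7,j4,.8,j6] for j4 in(0,.8,-.8,2.5,3.14) for j6 in(-2,0,2)])
        print(flip,a,nm,round(e,3),q.round(2))
E
python3 t.py
```

```text
[ 1.324e+02  1.210e+01  6.285e+02  6.190e+01  4.157e+02  3.879e+02
 -6.400e+00 -1.000e-01  6.960e+01] 5.3083983879284915 [ 1.29035415 -0.82543728  2.25944001  0.24104763  1.2388711  -0.12732765
 -0.00256815]
[-0.  0. -2.] [-0. -0. -0.]
[-3.  1. -1.] [-0.001 -0.003 -0.006]
[-5. -1. -4.] [-0.007 -0.01   0.006]
[2. 1. 0.] [ 0.001 -0.    -0.005]
[-1.  4. -3.] [-0.007 -0.006  0.001]
[ 3. -2.  3.] [ 0.006  0.002 -0.001]
[-1. -2.  0.] [-0.    -0.005 -0.001]
[ 4. -3.  3.] [ 0.001  0.01  -0.   ]
[ 1. -1.  2.] [-0.003  0.01  -0.001]
0 30 grasp 0.0 [-0.86  0.68  2.62  2.66  1.19  1.48]
0 30 place 0.0 [ 0.08  0.46  1.61  0.01  1.1  -1.31]
0 38 grasp 0.0 [-0.81  0.5   2.5   2.61  0.78  1.66]
0 38 place 0.0 [ 0.06  0.53  1.5   0.04  1.28 -1.34]
0 45 grasp 0.0 [-0.77  0.4   2.39  2.47  0.49  1.87]
0 45 place 0.0 [ 0.04  0.6   1.41  0.07  1.42 -1.36]
0 52 grasp 0.0 [-0.73  0.35  2.28  2.04  0.26  2.35]
0 52 place 0.0 [ 0.03  0.67  1.31  0.09  1.57 -1.37]
0 60 grasp 0.001 [-0.69  0.34  2.16  0.84  0.23 -2.7 ]
0 60 place 0.0 [ 0.02  0.75  1.21  0.11  1.73 -1.38]
1 30 grasp 0.0 [-0.86  0.68  2.62  2.66  1.19 -1.66]
1 30 place 0.0 [0.08 0.46 1.61 0.01 1.1  1.83]
1 38 grasp 0.0 [-0.81  0.5   2.5   2.61  0.78 -1.48]
1 38 place 0.0 [0.06 0.53 1.5  0.04 1.28 1.8 ]
1 45 grasp 0.0 [-0.77  0.4   2.39  2.47  0.49 -1.27]
1 45 place 0.0 [0.04 0.6  1.41 0.07 1.42 1.78]
1 52 grasp 0.0 [-0.73  0.35  2.28  2.04  0.26 -0.79]
1 52 place 0.0 [0.03 0.67 1.31 0.09 1.57 1.77]
1 60 grasp 0.0 [-0.69  0.34  2.16  0.85  0.23  0.43]
1 60 place 0.0 [0.02 0.75 1.21 0.11 1.73 1.76]
```

Kinematics now fit to a few mm. With the grip flipped half a turn and 60° tilt, both grasp and place stay on this wrist branch (j6 0.43 → 1.76), so I'll turn the tool half a turn first.

{"fn": "play_rows", "kwargs": {
  "moves": [
    [[0,0,0],[0,0,0.15],-1],
    [[0,0,0],[0,0,0.15],-1],
    [[0,0,0],[0,0,0.15],-1],
    [[0,0,0],[0,0,0.15],-1],
    [[0,0,0],[0,0,0.15],-1]
  ]
}}

```text
t: 14.95
tcp_pos: [471.4, -132.8, 186.2]
eef_rot: [1.163, 2.035, 0.205]
contact_force: [0.0, -0.4, 0.5]
grip_width: 94.3
finger_force: 0.0
```

{"fn": "play_rows", "kwargs": {
  "moves": [
    [[0,0,0],[0,0,0.15],-1],
    [[0,0,0],[0,0,0.15],-1],
    [[0,0,0],[0,0,0.15],-1],
    [[0,0,0],[0,0,0.15],-1],
    [[0,0,0],[0,0,0.15],-1]
  ]
}}

```text
t: 15.45
tcp_pos: [471.4, -132.8, 186.2]
eef_rot: [1.877, 1.508, 0.565]
contact_force: [0.3, 0.8, -0.5]
grip_width: 93.9
finger_force: 0.0
```

{"fn": "play_rows", "kwargs": {
  "moves": [
    [[0,0,0],[0,0,0.15],-1],
    [[0,0,0],[0,0,0.15],-1],
    [[0,0,0],[0,0,0.15],-1],
    [[0,0,0],[0,0,0.15],-1],
    [[0,0,0],[0,0,0.15],-1]
  ]
}}

```text
t: 15.95
tcp_pos: [471.4, -132.8, 186.2]
eef_rot: [2.421, 0.753, 0.885]
contact_force: [-0.1, -0.4, -0.4]
grip_width: 94.0
finger_force: 0.0
```

{"fn": "play_rows", "kwargs": {
  "moves": [
    [[0,0,0],[0,0,0.15],-1],
    [[0,0,0],[0,0,0.15],-1],
    [[0,0,0],[0,0,0.15],-1],
    [[0,0,0],[0,0,0.15],-1],
    [[0,0,0],[0,0,0.15],-1]
  ]
}}

```text
t: 16.45
tcp_pos: [471.4, -132.8, 186.2]
eef_rot: [2.722, -0.2, 1.132]
contact_force: [-0.0, -0.5, 0.3]
grip_width: 93.8
finger_force: 0.0
```

```bash
python3 st.py
cat > t.py <<'E'
from h import *; from kin import ik,Rot
g=grip(60,3,16);R,t=tool(*tinpose(GREEN,1),g);R=R*Rot("z",np.pi);d=R.apply([0,0,1]);pre=t-d*110
p,R0=cur();print(t,d,pre);q0=sense()["joints"]
for n in(110,70,30,0):print(n,[x.round(2) for x in ik(t-d*n,R,[q0])])
w=(R0.inv()*R).as_rotvec();print(w)
plan(p,R0,pre,R,6,-1)
E
python3 t.py
```

```text
16.45 [ 471.4 -132.8  186.2] [-0.56 -0.17  2.38  0.94  0.22  0.3 ] [-0.  -0.5  0.3] 93.8 0.0
tcp in bed [ -15.7 -347.1  168.3] [ 0.476 -0.158 -3.038]
[ 545.6        -274.5          23.54551733] [ 0.47111117 -0.16749408 -0.8660254 ] [ 493.77777126 -256.07565174  118.80831174]
110 [np.float64(0.0), array([-0.74,  0.1 ,  2.13,  0.45,  0.46,  0.81])]
70 [np.float64(0.0), array([-0.72,  0.18,  2.15,  0.54,  0.37,  0.72])]
30 [np.float64(0.0), array([-0.7 ,  0.27,  2.16,  0.69,  0.28,  0.58])]
0 [np.float64(0.0), array([-0.69,  0.33,  2.16,  0.86,  0.23,  0.42])]
[ 0.00550815 -0.28438786  0.18776323]
[[[-4.3,17.9,14.9],[0.001,-0.047,0.031],-1],[[-3.1,18.1,15.0],[0.001,-0.047,0.031],-1],[[-1.7,18.2,15.2],[0.001,-0.047,0.031],-1],[[-0.5,18.2,15.2],[0.001,-0.047,0.031],-1],[[0.7,18.2,15.1],[0.001,-0.047,0.031],-1]]
[[[2.1,18.2,15.1],[0.001,-0.049,0.033],-1]]
```

{"fn": "play_rows", "kwargs": {
  "moves": [
    [[-4,18,15],[0,-0.047,0.031],-1],
    [[-3,18,15],[0,-0.047,0.031],-1],
    [[-2,18,15],[0,-0.047,0.031],-1],
    [[-0.5,18,15],[0,-0.047,0.031],-1],
    [[1,18,15],[0,-0.047,0.031],-1]
  ]
}}

```text
t: 16.95
tcp_pos: [490.2, -236.2, 130.5]
eef_rot: [2.877, -0.445, 0.838]
contact_force: [1.1, -0.2, -0.5]
grip_width: 93.9
finger_force: 0.0
```

{"fn": "play_rows", "kwargs": {
  "moves": [
    [[2,18,15],[0,-0.049,0.033],-1],
    [[0,0,0],[0,0,0],-1],
    [[0,0,0],[0,0,0],-1]
  ]
}}

```text
t: 17.25
tcp_pos: [493.6, -255.2, 119.4]
eef_rot: [2.904, -0.497, 0.776]
contact_force: [-0.7, 0.9, -0.8]
grip_width: 94.2
finger_force: 0.0
```

```bash
python3 st.py; python3 fitw.py green
```

```text
17.25 [ 493.6 -255.2  119.4] [-0.74  0.1   2.14  0.44  0.46  0.82] [-0.7  0.9 -0.8] 94.2 0.0
tcp in bed [  -7.9 -463.4   88.5] [-0.052  0.124  3.006]
pred [325. 190.]
[201. 365.] 476 0.86
[325. 187.] 2492 0.62
(array([ 544.107, -273.896,    3.038]), np.float64(0.107))
```

```bash
sed -i 's/^GREEN=.*/GREEN=np.array([545,-274,2.88])/;s/^GG=.*/GG=grip(60,3,16)/' h.py
cat > t.py <<'E'
from h import *; from kin import ik,Rot
R,t=tool(*tinpose(GREEN,1),GG);R=R*Rot("z",np.pi)
p,R0=cur();plan(p,R0,t,R,5,-1)
E
python3 t.py
```

```text
[[[0.1,0.1,22.2],[0.009,0.0,-0.013],-1],[[0.0,0.4,22.3],[0.009,0.0,-0.013],-1],[[0.1,0.5,22.2],[0.009,0.0,-0.013],-1],[[-0.0,0.7,22.2],[0.009,0.0,-0.013],-1],[[0.0,1.0,22.2],[0.01,0.0,-0.012],-1]]
```

{"fn": "play_rows", "kwargs": {
  "moves": [
    [[0,0.1,22],[0.009,0,-0.013],-1],
    [[0,0.4,22],[0.009,0,-0.013],-1],
    [[0,0.5,22],[0.009,0,-0.013],-1],
    [[0,0.7,22],[0.009,0,-0.013],-1],
    [[0,1,22],[0.01,0,-0.012],-1]
  ]
}}

```text
t: 17.85
tcp_pos: [544.9, -274.2, 24.9]
eef_rot: [2.944, -0.386, 0.791]
contact_force: [0.3, -0.2, -0.1]
grip_width: 94.1
finger_force: 0.0
```

{"fn": "play_rows", "kwargs": {
  "moves": [
    [[0,0,0],[0,0,0],1],
    [[0,0,0],[0,0,0],1],
    [[0,0,0],[0,0,0],1],
    [[0,0,0],[0,0,0],1],
    [[0,0,0],[0,0,0],1]
  ]
}}

```text
t: 18.35
tcp_pos: [545.2, -275.4, 26.2]
eef_rot: [2.942, -0.388, 0.792]
contact_force: [-0.2, -0.5, 0.5]
grip_width: 57.8
finger_force: 0.0
```

{"fn": "play_rows", "kwargs": {
  "moves": [
    [[0,0,0],[0,0,0],1],
    [[0,0,0],[0,0,0],1],
    [[0,0,0],[0,0,0],1],
    [[0,0,0],[0,0,0],1]
  ]
}}

```text
t: 18.75
tcp_pos: [545.3, -275.5, 25.8]
eef_rot: [2.943, -0.389, 0.792]
contact_force: [-2.7, 1.9, 4.7]
grip_width: 45.2
finger_force: 24.5
```

```bash
python3 st.py
cat > t.py <<'E'
from h import *; from kin import ik,Rot
Z=Rot("z",np.pi)
p,R0=cur();Rt=R0*Z*GG[0].inv();pt=p-Rt.apply(GG[1]);print("tin",pt,Rt.as_matrix().round(2).tolist())
q0=sense()["joints"]
Rb=bedR(BED[2]);R1,t1=tool(Rb,bp([-2,-75,16+60]),GG);R1=R1*Z
R2,t2=tool(Rb,bp([-2,-75,16]),GG)
print("over",t1,[x.round(2) for x in ik(t1,R1,[q0,[0,.7,1.2,.1,1.7,1.7]])],"rot",(R0.inv()*R1).as_rotvec())
print(ik(t2,R2*Z,[q0,[0,.7,1.2,.1,1.7,1.7]])[1].round(2))
up=p+[-20,20,200];plan(p,R0,up,R0,5,1)
print()
# via (480,0,260)
m=np.array([500,-50,230.]);Rm=R0*Rn.from_rotvec((R0.inv()*R1).as_rotvec()*.5)
p1,r1=plan(up,R0,m,Rm,6,1);print(ik(m,Rm,[q0])[1].round(2));print();plan(p1,r1,t1,R1,6,1)
E
python3 t.py
```

```text
18.75 [ 545.3 -275.5   25.8] [-0.73  0.33  2.15  0.9   0.29  0.28] [-2.7  1.9  4.7] 45.2 24.536292697302997
tcp in bed [  -3.7 -473.8  -19.8] [-0.057  0.06   3.073]
tin [ 545.2537482  -275.45217838   39.22121639] [[-0.0, 0.26, -0.97], [0.0, 0.97, 0.26], [1.0, -0.0, -0.0]]
over [564.22034813 126.65300597 104.84857693] [np.float64(0.0), array([0.03, 0.67, 1.24, 0.11, 1.78, 1.77])] rot [-1.61146009e-04 -1.08372589e+00 -8.21122509e-02]
[0.02 0.75 1.22 0.11 1.73 1.76]
[[[15.8,-2.8,-37.1],[0.0,0.0,0.0],1],[[15.9,-2.8,-37.0],[0.0,0.0,0.0],1],[[15.8,-2.7,-37.1],[0.0,0.0,0.0],1],[[15.9,-2.8,-37.0],[0.0,0.0,0.0],1],[[15.8,-2.8,-37.1],[0.0,0.0,0.0],1]]

[[[-10.9,-32.0,-7.2],[-0.0,-0.09,-0.007],1],[[-11.2,-32.0,-6.1],[-0.0,-0.09,-0.007],1],[[-11.5,-32.1,-5.2],[-0.0,-0.09,-0.007],1],[[-11.7,-32.3,-4.1],[-0.0,-0.09,-0.007],1],[[-11.8,-32.2,-3.0],[-0.0,-0.09,-0.007],1]]
[[[-11.8,-32.4,-2.0],[0.0,-0.092,-0.006],1]]
[-0.23  0.16  1.59 -0.01  1.41  1.57]

[[[4.2,-31.3,20.4],[0.0,-0.09,-0.007],1],[[6.3,-31.3,20.0],[0.0,-0.09,-0.007],1],[[8.3,-31.3,19.3],[0.0,-0.09,-0.007],1],[[10.2,-31.1,18.5],[0.0,-0.09,-0.007],1],[[12.0,-31.1,17.5],[0.0,-0.09,-0.007],1]]
[[[13.8,-31.0,16.3],[0.0,-0.092,-0.006],1]]
```

```bash
sed -i 's/^GG=.*/GG=grip(60,5.2,16)/' h.py; python3 t.py | tail -9
```

```text
[0.02 0.75 1.21 0.11 1.73 1.76]
[[[15.8,-2.8,-37.1],[0.0,0.0,0.0],1],[[15.9,-2.8,-37.0],[0.0,0.0,0.0],1],[[15.8,-2.7,-37.1],[0.0,0.0,0.0],1],[[15.9,-2.8,-37.0],[0.0,0.0,0.0],1],[[15.8,-2.8,-37.1],[0.0,0.0,0.0],1]]

[[[-10.9,-32.0,-7.2],[-0.0,-0.09,-0.007],1],[[-11.2,-32.0,-6.1],[-0.0,-0.09,-0.007],1],[[-11.5,-32.1,-5.2],[-0.0,-0.09,-0.007],1],[[-11.7,-32.3,-4.1],[-0.0,-0.09,-0.007],1],[[-11.8,-32.2,-3.0],[-0.0,-0.09,-0.007],1]]
[[[-11.8,-32.4,-2.0],[0.0,-0.092,-0.006],1]]
[-0.23  0.16  1.59 -0.01  1.41  1.57]

[[[4.6,-31.3,20.3],[0.0,-0.09,-0.007],1],[[6.5,-31.3,19.7],[0.0,-0.09,-0.007],1],[[8.6,-31.3,19.1],[0.0,-0.09,-0.007],1],[[10.4,-31.2,18.2],[0.0,-0.09,-0.007],1],[[12.3,-31.1,17.2],[0.0,-0.09,-0.007],1]]
[[[14.0,-31.0,16.0],[0.0,-0.092,-0.006],1]]
```

{"fn": "play_rows", "kwargs": {
  "moves": [
    [[16,-3,-37],[0,0,0],1],
    [[16,-3,-37],[0,0,0],1],
    [[16,-3,-37],[0,0,0],1],
    [[16,-3,-37],[0,0,0],1],
    [[16,-3,-37],[0,0,0],1]
  ]
}}

```text
t: 19.25
tcp_pos: [526.3, -254.3, 221.7]
eef_rot: [2.945, -0.388, 0.791]
contact_force: [0.9, -0.3, -1.2]
grip_width: 45.6
finger_force: 24.4
```

{"fn": "play_rows", "kwargs": {
  "moves": [
    [[-11,-32,-7],[0,-0.09,-0.007],1],
    [[-11,-32,-6],[0,-0.09,-0.007],1],
    [[-11.5,-32,-5],[0,-0.09,-0.007],1],
    [[-12,-32,-4],[0,-0.09,-0.007],1],
    [[-12,-32,-3],[0,-0.09,-0.007],1]
  ]
}}

```text
t: 19.75
tcp_pos: [505.1, -82.9, 224.1]
eef_rot: [3.1, -0.355, 0.111]
contact_force: [0.9, -0.1, -0.7]
grip_width: 45.3
finger_force: 24.4
```

{"fn": "play_rows", "kwargs": {
  "moves": [
    [[-12,-32,-2],[0,-0.09,-0.007],1],
    [[0,0,0],[0,0,0],1]
  ]
}}

```text
t: 19.95
tcp_pos: [502.7, -47.2, 223.8]
eef_rot: [3.117, -0.34, -0.027]
contact_force: [-0.6, -0.3, -0.7]
grip_width: 45.4
finger_force: 24.4
```

```bash
python3 st.py
cat > t2.py <<'E'
from h import *; from kin import ik,Rot
Z=Rot("z",np.pi);p,R0=cur()
Rb=bedR(BED[2]);R1,t1=tool(Rb,bp([-2,-75,16+50]),GG);R1=R1*Z;print(t1)
plan(p,R0,t1,R1,7,1)
E
python3 t2.py
```

```text
19.95 [502.7 -47.2 223.8] [-0.23  0.17  1.6  -0.01  1.39  1.56] [-0.6 -0.3 -0.7] 45.4 24.386763805523515
tcp in bed [  15.2 -257.2  194.4] [0.778 0.024 3.013]
[570.74429294 125.43211597  97.05193843]
[[[4.5,-26.3,17.8],[-0.0,-0.077,-0.005],1],[[5.9,-26.3,17.4],[-0.0,-0.077,-0.005],1],[[7.4,-26.3,16.9],[-0.0,-0.077,-0.005],1],[[8.9,-26.2,16.3],[-0.0,-0.077,-0.005],1],[[10.1,-26.2,15.6],[-0.0,-0.077,-0.005],1]]
[[[11.5,-26.1,14.7],[-0.0,-0.077,-0.005],1],[[12.7,-26.1,13.7],[-0.001,-0.08,-0.004],1]]
```

{"fn": "play_rows", "kwargs": {
  "moves": [
    [[4.5,-26.3,18],[0,-0.077,-0.005],1],
    [[6,-26.3,17.5],[0,-0.077,-0.005],1],
    [[7.5,-26.3,17],[0,-0.077,-0.005],1],
    [[9,-26,16],[0,-0.077,-0.005],1],
    [[10,-26,15.5],[0,-0.077,-0.005],1]
  ]
}}

```text
t: 20.45
tcp_pos: [551.2, 72.0, 132.8]
eef_rot: [-3.031, 0.303, 0.617]
contact_force: [0.2, 0.8, -1.0]
grip_width: 45.5
finger_force: 24.4
```

{"fn": "play_rows", "kwargs": {
  "moves": [
    [[11.5,-26,14.5],[0,-0.077,-0.005],1],
    [[12.5,-26,13.5],[0,-0.08,-0.004],1],
    [[0,0,0],[0,0,0],1],
    [[0,0,0],[0,0,0],1]
  ]
}}

```text
t: 20.85
tcp_pos: [570.0, 120.3, 96.0]
eef_rot: [-2.959, 0.282, 0.85]
contact_force: [0.2, -0.2, -1.1]
grip_width: 45.6
finger_force: 24.4
```

```bash
python3 st.py
cat > heldg.py <<'E'
from h import *; from kin import Rot
p,R0=cur();Rt=R0*Rot("z",np.pi)*GG[0].inv();pt=p-Rt.apply(GG[1]);Rb=bedR(BED[2])
print("tin in bed",Rb.inv().apply(pt-[BED[0],BED[1],45]).round(1),(Rb.inv()*Rt).as_rotvec().round(3),Rb.inv().apply(sense()["contact_force"]).round(1),"bed axes in tool:",(R0.inv()*Rb).as_matrix().T.round(2).tolist())
E
python3 heldg.py
python3 - <<'E'
from h import *
p,_=cam("wrist");cv2.imwrite("pics/g_over.png",p["frame"])
E
```

```text
20.85 [570.  120.3  96. ] [0.02 0.68 1.23 0.11 1.78 1.77] [ 0.2 -0.2 -1.1] 45.6 24.378236441407353
tcp in bed [-13.5 -80.2  65. ] [1.569 0.004 2.717]
tin in bed [ -2.3 -80.3  65. ] [-0.004  0.001 -0.003] [-0.3 -0.2 -1.1] bed axes in tool: [[0.5, -0.0, -0.87], [-0.0, -1.0, 0.0], [-0.87, 0.0, -0.5]]
```

View pics/g_over.png

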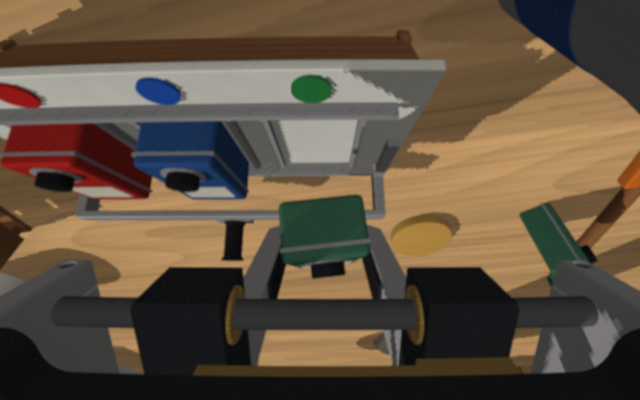

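The view from the high side shows the red tin seated beside the blue one. The green tin's end face (280–370, 200–265) is rolled about 8° in the grip, with its left edge higher off the plate. I'll fit the roll numerically before lowering.

```bash
cat > t3.py <<'E'
from h import *; from kin import Rot
p,_=cam("wrist");s=sense();pose=(s["tcp_pos"],s["eef_rot"]);R0=Rn.from_rotvec(s["eef_rot"])
Rt=R0*Rot("z",np.pi)*GG[0].inv();pt=s["tcp_pos"]-Rt.apply(GG[1]);q=pix(p,pt,pose)[0]
cs=cut_out(p,"green_tin");b=min(cs,key=lambda d:np.hypot(d["at"][0]*640-q[0],d["at"][1]*400-q[1]));m=b["region"]
print(q,np.array(b["at"])*[640,400],m.sum())
def S(v):
    R=Rt*Rn.from_rotvec([v[3],v[4],v[5]]);P=pt+Rt.apply(v[:3]);k=np.zeros((400,640),np.uint8)
    for pts in(B[:8],np.vstack([B[8:],B[8:]-[0,0,12]])):
        cv2.fillConvexPoly(k,cv2.convexHull(np.round(pix(p,R.apply(pts)+P,pose)*16).astype(np.int32)),1,shift=4)
    return k>0
def c(v):
    k=S(v);return (k^m).sum()/(k|m).sum()+ .0005*(abs(v[1])+abs(v[0])+abs(v[2]))+.1*abs(v[4])+.1*abs(v[5])
for r0 in(-.15,.15):
    x=np.array([0,0,0,r0,0,0.])
    for k in(1,.5):
        o=minimize(c,x,method="Nelder-Mead",options=dict(maxiter=800,initial_simplex=[x]+[x+k*d for d in np.diag([4,2,4,.1,.08,.08])]));x=o.x
    print(x.round(3),o.fun,c(x*0))
E
python3 t3.py
```

```text
[324.08336786 235.96402442] [322.816 231.8  ] 6202
[-6.521e+00  4.260e-01 -4.230e-01  1.070e-01  5.000e-03  2.000e-03] 0.06148069972648582 0.13557161070973225
[-6.054e+00  1.478e+00 -3.440e-01  1.180e-01  3.000e-03 -3.600e-02] 0.0671994247380284 0.13557161070973225
```

{"fn": "play_rows", "kwargs": {
  "moves": [
    [[0,-2.7,0],[-0.027,0,0.048],1],
    [[0,-2.7,0],[-0.028,0,0.048],1],
    [[0,0,0],[0,0,0],1],
    [[0,0,0],[0,0,0],1]
  ]
}}

```text
t: 21.4
tcp_pos: [571.5, 125.8, 99.7]
eef_rot: [2.967, -0.402, -0.857]
contact_force: [0.1, -0.1, -0.4]
grip_width: 45.4
finger_force: 24.4
```

```bash
python3 heldg.py
cat > t4.py <<'E'
import sys
from h import *; from kin import Rot
x,y,z,n=map(float,sys.argv[1:])
p,R0=cur();Rt=R0*Rot("z",np.pi)*GG[0].inv();pt=p-Rt.apply(GG[1])
plan(p,R0,p+bp([x,y,z])-pt,R0,int(n),1)
E
python3 t4.py -2 -75 25 4
```

```text
tin in bed [ -0.2 -74.5  68.1] [-0.112 -0.005 -0.004] [-0.1 -0.1 -0.5] bed axes in tool: [[0.5, -0.0, -0.86], [-0.1, -0.99, -0.05], [-0.86, 0.11, -0.5]]
[[[9.0,-1.1,5.8],[0.0,0.0,0.0],1],[[9.1,-1.1,5.8],[0.0,0.0,0.0],1],[[9.0,-1.1,5.8],[0.0,0.0,0.0],1],[[9.0,-1.0,5.8],[0.0,0.0,0.0],1]]
```

{"fn": "play_rows", "kwargs": {
  "moves": [
    [[9,-1,6],[0,0,0],1],
    [[9,-1,6],[0,0,0],1],
    [[9,-1,6],[0,0,0],1],
    [[9,-1,5.5],[0,0,0],1],
    [[0,0,0],[0,0,0],1]
  ]
}}

```text
t: 21.9
tcp_pos: [589.0, 121.7, 56.4]
eef_rot: [2.963, -0.403, -0.866]
contact_force: [-0.4, -0.1, -0.9]
grip_width: 45.4
finger_force: 24.4
```

```bash
python3 heldg.py; python3 t4.py -2 -75 19 2
```

```text
tin in bed [ -4.6 -75.4  21.4] [-0.115  0.001 -0.004] [-0.7 -0.1 -0.6] bed axes in tool: [[0.5, -0.0, -0.87], [-0.1, -0.99, -0.05], [-0.86, 0.11, -0.5]]
[[[1.7,-0.3,-0.6],[0.0,0.0,0.0],1],[[1.6,-0.4,-0.5],[0.0,0.0,0.0],1]]
```

{"fn": "play_rows", "kwargs": {
  "moves": [
    [[1,-0.2,-1.5],[0,0,0],1],
    [[0,0,0],[0,0,0],1],
    [[0,0,0],[0,0,0],1],
    [[0,0,0],[0,0,0],1]
  ]
}}

```text
t: 22.3
tcp_pos: [591.0, 122.1, 60.0]
eef_rot: [2.965, -0.402, -0.861]
contact_force: [-0.2, 0.2, -1.3]
grip_width: 45.5
finger_force: 24.4
```

```bash
python3 heldg.py; python3 t4.py -2 -75 17.5 2
```

```text
tin in bed [ -1.3 -74.6  23.7] [-0.113 -0.003 -0.004] [-0.8  0.2 -1. ] bed axes in tool: [[0.5, -0.0, -0.86], [-0.1, -0.99, -0.05], [-0.86, 0.11, -0.5]]
[[[2.5,-0.1,1.9],[0.0,0.0,0.0],1],[[2.5,-0.2,1.8],[0.0,0.0,0.0],1]]
```

{"fn": "play_rows", "kwargs": {
  "moves": [
    [[1.7,-0.1,1.2],[0,0,0],1],
    [[1.7,-0.2,1.2],[0,0,0],1],
    [[1.7,-0.1,1.2],[0,0,0],1],
    [[0,0,0],[0,0,0],1],
    [[0,0,0],[0,0,0],1]
  ]
}}

```text
t: 22.8
tcp_pos: [593.2, 121.2, 53.6]
eef_rot: [2.965, -0.403, -0.862]
contact_force: [0.1, 1.0, 0.5]
grip_width: 45.4
finger_force: 24.4
```

```bash
python3 heldg.py; python3 t4.py -2 -75 16 2
```

```text
tin in bed [ -2.2 -75.   17. ] [-0.114 -0.002 -0.004] [0.1 1.  0.5] bed axes in tool: [[0.5, -0.0, -0.87], [-0.1, -0.99, -0.05], [-0.86, 0.11, -0.5]]
[[[0.5,-0.1,0.1],[0.0,0.0,0.0],1],[[0.5,-0.1,0.2],[0.0,0.0,0.0],1]]
```

{"fn": "play_rows", "kwargs": {
  "moves": [
    [[0,0,0],[0,0,0],-0.2],
    [[0,0,0],[0,0,0],-0.2],
    [[0,0,0],[0,0,0],-0.2],
    [[0,0,0],[0,0,0],-0.2],
    [[-9,1,-5],[0,0,0],-0.2]
  ]
}}

```text
t: 23.3
tcp_pos: [588.0, 122.2, 62.0]
eef_rot: [2.964, -0.403, -0.864]
contact_force: [-0.5, -0.1, -0.7]
grip_width: 56.6
finger_force: 0.0
```

{"fn": "play_rows", "kwargs": {
  "moves": [
    [[-17,2,-10],[0,0,0],-0.2],
    [[-26,3,-15],[0,0,0],-0.2],
    [[-26,3,-15],[0,0,0],-0.2],
    [[-26,3,-15],[0,0,0],-0.2],
    [[0,0,0],[0,0,0],-0.2]
  ]
}}

```text
t: 23.8
tcp_pos: [537.2, 134.3, 165.6]
eef_rot: [2.97, -0.401, -0.852]
contact_force: [0.1, 0.5, 0.2]
grip_width: 56.4
finger_force: 0.0
```

```bash
python3 st.py
python3 - <<'E'
from h import *
p,_=cam("wrist");q,_=cam("side")
a=cv2.resize(p["frame"][20:240,150:570],(800,419),interpolation=2)
cv2.imwrite("pics/g_done.png",a);cv2.imwrite("pics/s_done.png",cv2.resize(q["frame"][120:220,240:370],(780,600),interpolation=2))
E
```

```text
23.8 [537.2 134.3 165.6] [0.06 0.6  1.22 0.08 1.88 1.91] [0.1 0.5 0.2] 56.4 0.0
tcp in bed [-11.6 -72.5 142.8] [1.528 0.145 2.673]
```

View pics/g_done.png

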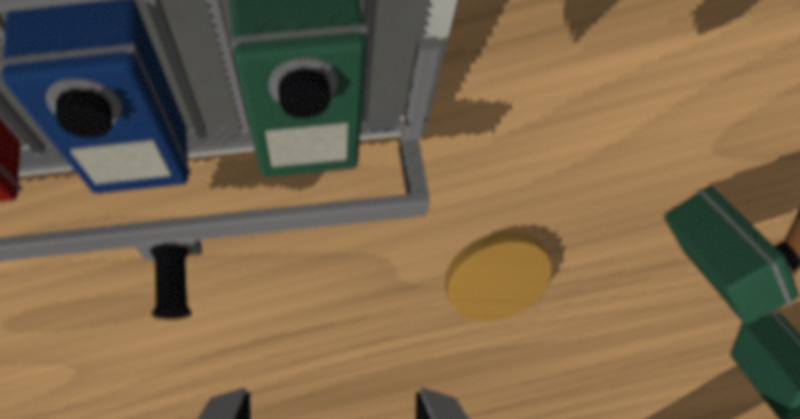

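Green is seated flat at crop (300,100), parallel to blue, and the bar is out with its knob at crop (170,280). Next I'll push the bar home by the knob.

```bash
cat > t5.py <<'E'
from h import *; from kin import ik,Rot
Rk=bedR(BED[2])*tilt(26)*F*Rot("z",np.pi);d=Rk.apply([0,0,1]);q0=sense()["joints"]
def tk(x): return bp([x,0,58])+d*19
for x in(-80,-50):print(tk(x),[a.round(2) for a in ik(tk(x),Rk,[q0])])
p,R0=cur();pre=tk(-79.7)-d*90
print(pre,ik(pre,Rk,[q0])[1].round(2));plan(p,R0,pre,Rk,6,-.2);print((Rk.inv()*bedR(BED[2])).as_matrix().T.round(2).tolist())
E
python3 t5.py
```

```text
[530.95656409 209.17998339  39.66480965] [np.float64(0.0), array([ 0.26,  0.4 ,  1.78, -0.02,  0.93,  2.03])]
[556.99299998 204.30752892  53.74895653] [np.float64(0.0), array([ 0.24,  0.41,  1.71, -0.02,  0.99,  2.01])]
[528.12957021 209.70902658 129.75082555] [ 0.27  0.3   1.66 -0.02  1.14  2.03]
[[[-1.8,-12.4,5.9],[0.013,0.098,-0.014],-0.2],[[-2.1,-12.4,5.9],[0.013,0.098,-0.014],-0.2],[[-2.6,-12.3,5.8],[0.013,0.098,-0.014],-0.2],[[-3.0,-12.2,5.7],[0.013,0.098,-0.014],-0.2],[[-3.3,-12.3,5.5],[0.013,0.098,-0.014],-0.2]]
[[[-3.7,-12.2,5.4],[0.015,0.098,-0.011],-0.2]]
[[0.9, 0.0, -0.44], [0.0, -1.0, -0.0], [-0.44, -0.0, -0.9]]
```

{"fn": "play_rows", "kwargs": {
  "moves": [
    [[-2,-12.4,6],[0.013,0.098,-0.014],-0.2],
    [[-2,-12.4,6],[0.013,0.098,-0.014],-0.2],
    [[-2.6,-12.3,6],[0.013,0.098,-0.014],-0.2],
    [[-3,-12.3,5.5],[0.013,0.098,-0.014],-0.2],
    [[-3.3,-12.3,5.5],[0.013,0.098,-0.014],-0.2]
  ],
  "squeeze": 40
}}

```text
t: 24.4
tcp_pos: [529.4, 197.3, 132.5]
eef_rot: [3.116, -0.306, -0.101]
contact_force: [0.4, 0.5, -0.1]
grip_width: 56.3
finger_force: 0.0
```

{"fn": "play_rows", "kwargs": {
  "moves": [
    [[-3.7,-12.3,5.5],[0.015,0.098,-0.011],-0.2],
    [[0,0,0],[0,0,0],-0.2],
    [[0,0,0],[0,0,0],-0.2]
  ]
}}

```text
t: 24.7
tcp_pos: [527.5, 209.7, 127.7]
eef_rot: [3.123, -0.288, 0.047]
contact_force: [0.8, -1.3, -0.5]
grip_width: 56.7
finger_force: 0.0
```

```bash
python3 st.py
cat > t6.py <<'E'
from h import *; from kin import ik,Rot
Rk=bedR(BED[2])*tilt(26)*F*Rot("z",np.pi);d=Rk.apply([0,0,1])
p,R0=cur();plan(p,R0,bp([-79.7,0,58])+d*19,Rk,5,-.2)
pp,_=cam("wrist");s=sense();print([(np.array(k["at"])*[640,400],k["confidence"]) for k in search_frame(pp,"gate_knob")],pix(pp,bp([-79.7,0,70]),(s["tcp_pos"],s["eef_rot"])))
E
python3 t6.py
```

```text
24.7 [527.5 209.7 127.7] [ 0.27  0.31  1.67 -0.02  1.14  2.03] [ 0.8 -1.3 -0.5] 56.7 0.0
tcp in bed [-50.1  -0.2 120.3] [-7.130e-01 -2.000e-03 -3.058e+00]
[[[0.2,-0.1,17.6],[0.0,0.001,0.0],-0.2],[[0.2,-0.0,17.6],[0.0,0.001,0.0],-0.2],[[0.2,-0.1,17.6],[0.0,0.001,0.0],-0.2],[[0.2,-0.1,17.6],[0.0,0.001,0.0],-0.2],[[0.1,-0.0,17.5],[0.002,0.001,0.001],-0.2]]
[(array([319.424, 177.92 ]), 0.57)] [[323.60463095 217.0189291 ]]
```

Run:
```python
from h import *
p,_=cam("wrist");s=sense();pose=(s["tcp_pos"],s["eef_rot"])
for q in((-80,0,41),(-80,0,58),(-80,0,75),(-50,0,58),(-50,0,75),(22,0,40)):print(q,pix(p,bp(q),pose).round())
cv2.imwrite("pics/k.png",p["frame"])
```

```text
(-80, 0, 41) [[324. 196.]]
(-80, 0, 58) [[324. 209.]]
(-80, 0, 75) [[324. 222.]]
(-50, 0, 58) [[323. 182.]]
(-50, 0, 75) [[323. 195.]]
(22, 0, 40) [[323.  85.]]
```

View pics/k.png

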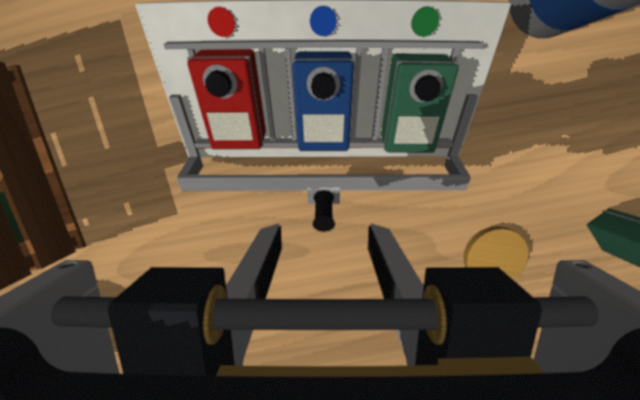

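All three tins lie seated side by side. The knob runs from (323,195) to (323,222), which is where I predicted it for the bar fully out, so the detector's reading was wrong.

{"fn": "play_rows", "kwargs": {
  "moves": [
    [[0,0,17.6],[0,0,0],-0.2],
    [[0,0,17.6],[0,0,0],-0.2],
    [[0,0,17.6],[0,0,0],-0.2],
    [[0,0,17.6],[0,0,0],-0.2],
    [[0.5,0,17],[0,0,0],0.5]
  ]
}}

```text
t: 25.35
tcp_pos: [532.6, 208.4, 39.7]
eef_rot: [3.124, -0.292, 0.049]
contact_force: [-0.6, 0.9, 0.4]
grip_width: 51.6
finger_force: 0.0
```

{"fn": "play_rows", "kwargs": {
  "moves": [
    [[0,0,0],[0,0,0],1],
    [[0,0,0],[0,0,0],1],
    [[0,0,0],[0,0,0],1],
    [[0,0,0],[0,0,0],1],
    [[0,0,0],[0,0,0],1]
  ]
}}

```text
t: 25.85
tcp_pos: [532.4, 209.5, 41.4]
eef_rot: [3.125, -0.29, 0.054]
contact_force: [3.1, 2.4, -5.1]
grip_width: 27.5
finger_force: 40.0
```

{"fn": "play_rows", "kwargs": {
  "moves": [
    [[0,0,0],[0,0,0],1],
    [[0,0,0],[0,0,0],1],
    [[0,0,0],[0,0,0],1]
  ]
}}

```text
t: 26.15
tcp_pos: [532.4, 209.5, 41.4]
eef_rot: [3.125, -0.29, 0.054]
contact_force: [4.4, 1.4, -3.0]
grip_width: 27.2
finger_force: 40.0
```

```bash
python3 st.py
```

```text
26.15 [532.4 209.5  41.4] [ 0.26  0.39  1.77 -0.02  0.94  2.03] [ 4.4  1.4 -3. ] 27.2 39.99647676944733
tcp in bed [-86.3   0.6  41.8] [-7.070e-01  1.000e-03 -3.061e+00]
```

{"fn": "play_rows", "kwargs": {
  "moves": [
    [[6.8,0,-3.3],[0,0,0],1],
    [[6.8,0,-3.3],[0,0,0],1],
    [[6.8,0,-3.3],[0,0,0],1],
    [[6.8,0,-3.3],[0,0,0],1],
    [[0,0,0],[0,0,0],1]
  ]
}}

```text
t: 26.65
tcp_pos: [557.5, 204.8, 55.0]
eef_rot: [3.125, -0.291, 0.049]
contact_force: [2.5, 4.2, -3.9]
grip_width: 27.2
finger_force: 40.0
```

```bash
python3 st.py
```

```text
26.65 [557.5 204.8  55. ] [ 0.24  0.41  1.71 -0.02  1.    2.01] [ 2.5  4.2 -3.9] 27.2 39.997217073867745
tcp in bed [-57.4   0.6  41.9] [ 0.712 -0.     3.059]
```

Moved 28.9 mm of 30. A little more until it meets the stop.

{"fn": "play_rows", "kwargs": {
  "moves": [
    [[1.4,0,-0.7],[0,0,0],1],
    [[1,0,-0.5],[0,0,0],1],
    [[0,0,0],[0,0,0],1]
  ]
}}

```text
t: 26.95
tcp_pos: [558.5, 204.6, 55.6]
eef_rot: [3.125, -0.29, 0.047]
contact_force: [2.7, 5.5, -6.7]
grip_width: 27.0
finger_force: 40.0
```

```bash
python3 st.py
```

```text
26.95 [558.5 204.6  55.6] [ 0.24  0.41  1.7  -0.01  1.    2.01] [ 2.7  5.5 -6.7] 27.0 39.99480442609638
tcp in bed [-56.2   0.6  41.9] [ 0.715 -0.     3.059]
```

{"fn": "play_rows", "kwargs": {
  "moves": [
    [[0,0,0],[0,0,0],-0.2],
    [[0,0,0],[0,0,0],-0.2],
    [[0,0,0],[0,0,0],-0.2],
    [[0,0,0],[0,0,0],-0.2],
    [[0,0,-15],[0,0,0],-0.2]
  ]
}}

```text
t: 27.45
tcp_pos: [557.3, 203.0, 69.7]
eef_rot: [3.122, -0.289, 0.043]
contact_force: [0.1, 0.3, -0.1]
grip_width: 56.3
finger_force: 0.0
```

{"fn": "play_rows", "kwargs": {
  "moves": [
    [[0,0,-30],[0,0,0],-0.2],
    [[-5,0,-35],[0,0,0],-0.2],
    [[-15,0,-35],[0,0,0],-0.2],
    [[0,0,0],[0,0,0],-0.2],
    [[0,0,0],[0,0,0],-0.2]
  ]
}}

```text
t: 27.95
tcp_pos: [536.5, 208.0, 171.3]
eef_rot: [3.124, -0.289, 0.053]
contact_force: [-0.3, 0.4, -0.8]
grip_width: 56.3
finger_force: 0.0
```

Run:
```python
from h import *
p,_=cam("wrist");s=sense();pose=(s["tcp_pos"],s["eef_rot"]);print(s["t"],s["contact_force"].round(1))
for q in((-50,0,41),(-50,0,75)):print(q,pix(p,bp(q),pose).round())
cv2.imwrite("pics/fin.png",p["frame"])
```

```text
28.0 [-0.1 -0.4 -0.7]
(-50, 0, 41) [[323. 170.]]
(-50, 0, 75) [[323. 192.]]
```

View pics/fin.png

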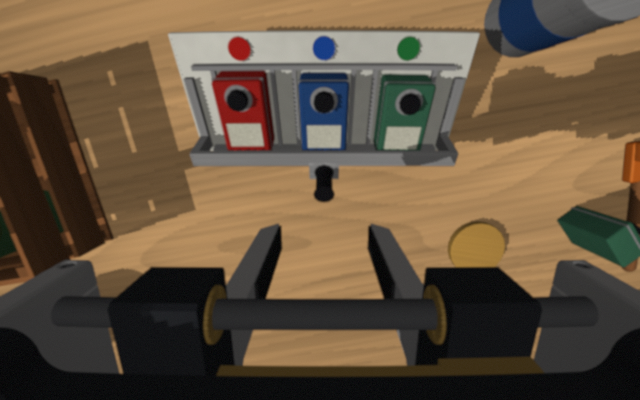

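The bar now covers the tins' plain ends. The knob spans (323,168) to (323,195), matching the predicted home position (rows 170–192). Handing in.

```bash
python3 -c "
from workcell import *
print(hand_in())"
```

```text
the job is handed in; nothing more can be done
None
```

The job is handed in: both tins lie seated in their own slots, buttons up at the high end, with the bar pushed home (30.1 mm of travel, confirmed in the last picture); no verdict came back.

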